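# Charge the key-deburring tumbler

### The job

Get the tumbler ready for a batch of cut keys: swing the toggle clamp open, set the empty tub down flat in its nest with its lug under the clamp, and swing the clamp back over onto the lug. Then take the scoop, move every ceramic stone out of the blue bin into the clamped tub, and lay the empty scoop back flat on its rubber mat. Shift the stones with the scoop only, never with the fingers, and do not disturb the other things on the bench.

Things in the scene. Friction and masses are not known exactly. Their poses are not given: they have to be found in the camera images.
- bin: Fixed blue bin, open on top. Origin: centre of its underside; x from its low near end to its high far end. Inside: floor at z 4 mm, x -95 to +95 mm, 96 mm wide (y); side walls 4 mm thick, 62 mm high, leaning out 6 degrees; near end wall only 16 mm high; far end wall (x = +95 mm) upright, 62 mm high. The stones start in the far half (x 0 to +85 mm).
- tub: Loose open green tub, 134 (x) x 124 (y) x 66 mm high, walls and floor 4 mm, about 0.28 kg. Origin: centre of its underside. A solid lug 36 mm wide (y) and 18 mm thick sticks out 45 mm from its +x wall (x 67 to 112 mm), its top 60 mm above the underside; the tub can be carried by the lug's two sides.
- lug (a point): Centre of the top face of the tub's lug (tub frame x 89.5, z 60 mm); the clamp's foot presses here.
- nest (a point): Centre of the nest floor on the fixed grey tumbler deck, 10 mm above the table; x points towards the clamp post, z up. Aluminium fences 14 mm high enclose 146 (x) x 136 (y) mm, 6 mm clear of the tub all round. The tub sits in it with its lug over the +x fence, towards the clamp.
- clamp (a joint): Angle of the toggle clamp arm: near 0 (down to -0.06) shut, level towards the nest; grows as it swings up and over. Past about 1.25 rad it falls open by its weight to the stop at 1.85, before that it falls shut. Hinge at nest frame x 155, y 0, z 80 mm, axis along nest y, between two steel cheeks that reach 106 mm above the table. With the tub in the nest it rests on the lug at about 0.
- clamp_grip (a point): Centre of the clamp arm's grip, a rubber disc 30 mm in diameter and 22 mm thick, its axis along the nest's y, so that it can be pinched across y (22 mm) from above. At angle 0 it lies 90 mm nearer the nest than the hinge and 30 mm above it (94.9 mm from the hinge); it moves with the arm in the nest's x-z plane.
- mat: Fixed grey rubber mat 210 x 130 x 3 mm on the table, the scoop's place. Origin: centre of its underside.
- scoop: Loose 0.17 kg aluminium scoop. Pan 90 mm wide (y), from its open front lip at x = +26 mm to its back wall at x = -47 mm; floor 2.5 mm thick, side walls 36 mm, back wall 40 mm high. Origin: on the pan's underside; x points out of the front. A wooden handle 24 x 20 mm (20 across y), 100 mm long, rises from the back wall, leaning 30 degrees back, its top 115 mm high at x = -98 mm.
- scoop_grip (a point): Point to grip on the scoop's handle, on its centre line: scoop frame x -83, y 0, z 90 mm; flat sides 20 mm apart across the scoop's y, so it may be gripped at any tilt about y.
- stone1: Glazed (smooth) ceramic tumbling stone 1: a rounded, barrel-like block 27 mm in diameter and 22 mm high, 28 g. Origin: centre of one flat end. May be absent.
- stone2: Glazed (smooth) ceramic tumbling stone 2: a rounded, barrel-like block 27 mm in diameter and 22 mm high, 28 g. Origin: centre of one flat end. May be absent.
- stone3: Glazed (smooth) ceramic tumbling stone 3: a rounded, barrel-like block 27 mm in diameter and 22 mm high, 28 g. Origin: centre of one flat end. May be absent.
- stone4: Glazed (smooth) ceramic tumbling stone 4: a rounded, barrel-like block 27 mm in diameter and 22 mm high, 28 g. Origin: centre of one flat end. May be absent.
- stone5: Glazed (smooth) ceramic tumbling stone 5: a rounded, barrel-like block 27 mm in diameter and 22 mm high, 28 g. Origin: centre of one flat end. May be absent.
- stone6: Glazed (smooth) ceramic tumbling stone 6: a rounded, barrel-like block 27 mm in diameter and 22 mm high, 28 g. Origin: centre of one flat end. May be absent.
- stone7: Glazed (smooth) ceramic tumbling stone 7: a rounded, barrel-like block 27 mm in diameter and 22 mm high, 28 g. Origin: centre of one flat end. May be absent.
- stone8: Glazed (smooth) ceramic tumbling stone 8: a rounded, barrel-like block 27 mm in diameter and 22 mm high, 28 g. Origin: centre of one flat end. May be absent.
- stone9: Glazed (smooth) ceramic tumbling stone 9: a rounded, barrel-like block 27 mm in diameter and 22 mm high, 28 g. Origin: centre of one flat end. May be absent.
- spray: Bystander, to be left alone. Loose spray can, 52 mm across, 170 mm high; origin at its foot.
- padlock1: Bystander, to be left alone. Loose brass padlock 44 x 50 x 26 mm with shackle, near the robot; origin under the body.
- padlock2: Bystander, to be left alone. Loose brass padlock 44 x 50 x 26 mm with shackle; origin under the body.
- driver: Bystander, to be left alone. Loose screwdriver lying on the bench.
- pin_cup: Bystander, to be left alone. Loose steel cup 70 mm across, 60 mm high.
There are look-alikes about, which are no part of the job. Of the things that look like the tub, the smaller one is meant.

How it is judged:
On the way, in this order (a step that is already met when the one before it is completed fails the run):
1. The clamp is swung open past its centre (value of joint clamp above 1.5 rad), for 0.2 s.
2. The tub stands flat in the nest, lug towards the clamp (horizontal distance between tub and nest below 0.015 m and z of tub in the frame of nest below 0.006 m and angle between tub's own z axis and vertical below 0.06 rad and x of lug in the frame of nest above 0.06 m), for 0.3 s.
3. The clamp is swung back over and presses on the tub's lug (all of step 2 and value of joint clamp below 0.07 rad and contact force between clamp and tub above 0.15 N), for 0.3 s.
4. The scoop is taken up (height (world z) of scoop above 0.06 m), for 0.2 s.
5. Every stone is in the clamped tub (x of stone1 in the frame of tub between -0.066 and 0.066 m and y of stone1 in the frame of tub between -0.061 and 0.061 m and z of stone1 in the frame of tub between 0 and 0.064 m and x of stone2 in the frame of tub between -0.066 and 0.066 m and y of stone2 in the frame of tub between -0.061 and 0.061 m and z of stone2 in the frame of tub between 0 and 0.064 m and x of stone3 in the frame of tub between -0.066 and 0.066 m and y of stone3 in the frame of tub between -0.061 and 0.061 m and z of stone3 in the frame of tub between 0 and 0.064 m and x of stone4 in the frame of tub between -0.066 and 0.066 m and y of stone4 in the frame of tub between -0.061 and 0.061 m and z of stone4 in the frame of tub between 0 and 0.064 m and x of stone5 in the frame of tub between -0.066 and 0.066 m and y of stone5 in the frame of tub between -0.061 and 0.061 m and z of stone5 in the frame of tub between 0 and 0.064 m and x of stone6 in the frame of tub between -0.066 and 0.066 m and y of stone6 in the frame of tub between -0.061 and 0.061 m and z of stone6 in the frame of tub between 0 and 0.064 m and x of stone7 in the frame of tub between -0.066 and 0.066 m and y of stone7 in the frame of tub between -0.061 and 0.061 m and z of stone7 in the frame of tub between 0 and 0.064 m and x of stone8 in the frame of tub between -0.066 and 0.066 m and y of stone8 in the frame of tub between -0.061 and 0.061 m and z of stone8 in the frame of tub between 0 and 0.064 m and x of stone9 in the frame of tub between -0.066 and 0.066 m and y of stone9 in the frame of tub between -0.061 and 0.061 m and z of stone9 in the frame of tub between 0 and 0.064 m and value of joint clamp below 0.07 rad and contact force between clamp and tub above 0.15 N), for 0.2 s.
At the end, for the whole second after the job is handed in: The tub stands flat in the nest (within 15 mm of its centre), the clamp is closed on its lug (below 0.07 rad and touching), every stone is inside the tub below its rim, and the scoop lies flat and at rest with its origin within 70 mm of the mat's centre (all of step 2 and all of step 5 and horizontal distance between scoop and mat below 0.07 m and height (world z) of scoop below 0.008 m and angle between scoop's own z axis and vertical below 0.08 rad and linear speed of each of scoop, tub below 0.02 m/s).
It fails at once if The fingers push a stone (more than 0.5 N) (contact force between the fingers and stone1 above 0.5 N or contact force between the fingers and stone2 above 0.5 N or contact force between the fingers and stone3 above 0.5 N or contact force between the fingers and stone4 above 0.5 N or contact force between the fingers and stone5 above 0.5 N or contact force between the fingers and stone6 above 0.5 N or contact force between the fingers and stone7 above 0.5 N or contact force between the fingers and stone8 above 0.5 N or contact force between the fingers and stone9 above 0.5 N).
It fails at once if Another thing on the bench is moved more than 30 mm (distance of any of spray, padlock1, padlock2, driver, pin_cup from where it was at the start of the episode above 0.03 m).
Of stone1, stone2, stone3, stone4, stone5, stone6, stone7, stone8, stone9 only 5 to 9 are there at a start; the rules pass over those that are not, and their reading is None.
At some moment in a run one of scoop, tub may be knocked a few centimetres aside while the robot is not near it.
It also fails if it takes over 208 s, if anything falls off the work surface, if the arm or the gripper's body presses on something with over 40 N, if the wrist force passes 120 N, or if a joint passes its speed limit or range.

### The arm

A 6-joint arm with a two-finger parallel gripper is mounted at the origin on the work surface. World frame = base frame: x ahead of the robot, y to its left, z up, the work surface at z = 0. Lengths are in m, angles in rad, forces in N, time in s.
With the tool pointing down it reaches from about 0.3 to 0.775 m from the base axis. Payload 14.6 kg.
Tool frame: the origin (TCP) lies on the centre line of the jaws, within the pads' length; the fingertips stand 19 mm ahead of it and the grasp point (between the pads) is the TCP; z points along the fingers, y is the line along which they close (so a half turn about z gives the same grasp; the last joint's range is limited). The gripper opens to 94 mm and grips with 3 to 60 N. Pads are 16 mm wide; open, the fingers measure 119 mm over their backs; the gripper's body (75 mm by 177 mm) begins 78 mm behind the grasp point.
Start: joints at [1.198, 0.3, 1.521, -0, 1.321, -0.067], TCP at [0.166, 0.524, 0.188] pointing down, gripper open.
Joint ranges: [-3.03, 3.03], [-0.79, 2.21], [0.23, 2.52], [-1.04, 4.18], [0, 3.07], [-2.55, 2.55]. Speed limits (rad/s): [2.22, 2.22, 2.57, 3.14, 3.14, 3.14].

### API

Orientations are given as [roll, pitch, yaw] about the fixed x, y, z axes, in that order (R = Rz(yaw) Ry(pitch) Rx(roll)).
In Python, from station import get_obs, camera, workorder gives the robot as it stands.
- The arm moves only by the tool play_rows, never from a script. Its argument "motion" is a list that holds one entry, the list of rows, each a list of 7 numbers: the shift along the tool's x, y, z as a fraction of full scale, then the turn, a rotation vector about the tool's x, y, z as a fraction of full scale, then the opening, from -1 (shut) to 1 (fully open). In form: [[[x, y, z, ax, ay, az, grip], ...]]. A call has 1 to 10 rows; each row is the pose to reach, as a shift and turn from the pose commanded when the call began, along the tool's axes at that moment, turning the shorter way round; what a row does not reach only later rows make up. Full scale, the value 1, is 0.25 m for a shift and 2 pi rad for a turn. A row lasts 1/10 s, in which the tool goes at most 50 mm and 8.59 degrees, less where a joint would pass 70% of its speed; a pose out of reach is approached as far as the arm can. A call with a number of a shift or a turn outside -1 to 1 is refused whole. A call with a gripper value outside its range is refused whole. The fingers move at their own pace and stop on an object; "grip_force" is the grip in N (left out, the last holds). Time passes only in rows, so rows that repeat a pose let the fingers close. It gives the time, the measured TCP pose, the force, the opening and the grip force at its end, in the units of the state.
- get_obs(): the state, without advancing time (a new reading comes with each control period).
- camera(name): name is "scene" or "side" or "wrist"; returns a dict with "frame" (400x640x3 uint8, red, green, blue), "z_map" (400x640 float32, m along the optical axis (not along the pixel's ray), 0 where there is no reading), "camera_matrix" (3x3 intrinsics, pixels), "T" (4x4, takes a point from camera to world coordinates); the wrist camera has in their place "T_tool_cam" (4x4, takes a point from camera to tool coordinates, whose origin is the TCP and whose axes are the flange's). Camera axes: x right, y up, looking along -z (the intrinsics and any distortion apply to the point x, -y, -z); pixel columns grow to the right and rows downward; lengths in m; the calibration is good to about 2 mm. A picture is of the moment at which its call begins: read the wrist's pose just before it.
- workorder.hand_in(): hands the job in; it is judged then, once.
The state is a dict: "time_s": time; "qpos": joint angles; "joint_vel": joint speeds; "tau": joint torques, N m; "ee_pos": TCP position; "eef_rot": TCP orientation; "force": force on the tool from outside, world axes, zero at the start; "moment": the same for the moment, N m; "grip_width": finger opening in m; "grip_force": force on a finger pad.
Only numpy, scipy, OpenCV 4.12 (cv2) and the standard library are available. Lean on these libraries where they do the work, as an engineer would, in place of code of your own. Each camera call takes 0.05 s, during which the arm holds its last target. There are 200 camera calls.

## Working session

There is one attempt and no reset: what is moved stays moved. The work goes in short steps, Python scripts to look and compute and a tool call to move; the robot and the scene stay as the last step left them, time stands still between calls to the robot, and variables do not carry over. Pictures are saved under pics/ and viewed, at most 14 in all, crops included, and the job is handed in when it is done.

Besides the shell and the picture viewer there is one more tool, called as name([rows], argument=value, ...), one row to a line, values as JSON. play_rows: Moves the arm, as the interface text tells. Its arguments: {"type":"object","properties":{"motion":{"type":"array"},"grip_force":{"type":"number"}},"required":["motion"]}

```bash
ls; mkdir -p pics; cat > h.py <<'E'
import numpy as np, cv2
from station import get_obs, camera, workorder
from scipy.spatial.transform import Rotation as R
def grab(n):
    o=get_obs(); c=camera(n)
    if n=='wrist':
        T=np.eye(4);T[:3,:3]=R.from_euler('xyz',o['eef_rot']).as_matrix();T[:3,3]=o['ee_pos']
        c['T']=T@c['T_tool_cam']
    return c
def cloud(c):
    z=c['z_map'];K=c['camera_matrix'];v,u=np.mgrid[:z.shape[0],:z.shape[1]]
    p=np.stack([(u-K[0,2])/K[0,0]*z,-(v-K[1,2])/K[1,1]*z,-z],-1)
    P=p@c['T'][:3,:3].T+c['T'][:3,3]; P[z==0]=np.nan
    return P
def save(c,n,crop=None,s=1):
    im=c['frame'][...,::-1]
    if crop: x0,y0,x1,y1=crop; im=im[y0:y1,x0:x1]
    cv2.imwrite('pics/'+n,cv2.resize(im,None,fx=s,fy=s))
E
python3 - <<'E'
from h import *
a=grab('scene');b=grab('side')
np.savez('ini.npz',sf=a['frame'],sp=cloud(a),df=b['frame'],dp=cloud(b))
save(a,'a.png',s=1.25);save(b,'b.png',s=1.25)
print(a['T'],b['T'],get_obs())
E
```

```text
pics
[[-0.66960587 -0.39669422  0.6279026   1.20530706]
 [ 0.7426966  -0.36384221  0.5621571   0.57559195]
 [ 0.005453    0.84276482  0.53825433  0.67738827]
 [ 0.          0.          0.          1.        ]] [[-0.98103075  0.14557158 -0.12801397  0.4061226 ]
 [-0.1929987  -0.67155443  0.71537833  0.70294803]
 [ 0.0181704   0.72651467  0.68691067  0.79342115]
 [ 0.          0.          0.          1.        ]] {'time_s': 0.1, 'qpos': array([ 1.19837542e+00,  3.00401894e-01,  1.52152551e+00, -6.63260069e-07,
        1.32071140e+00, -6.65988030e-02]), 'joint_vel': array([-2.41686722e-04, -9.60980162e-04, -1.79029691e-03, -7.47518987e-04,
        3.98177953e-05,  1.85825316e-03]), 'tau': array([ 2.36034393e-03, -5.32644439e+01, -3.53288376e+01,  7.10271858e-02,
        2.34202738e-02, -5.48338028e-05]), 'ee_pos': array([0.16549984, 0.52423599, 0.18704781]), 'eef_rot': array([-3.14054878e+00, -6.89796220e-05,  2.83577068e+00]), 'force': array([ 0.08520889, -0.25628107,  0.6685221 ]), 'moment': array([-0.05426839, -0.01749529, -0.01556488]), 'grip_force': 0.0, 'grip_width': 0.09382445369424844}
```

View pics/a.png

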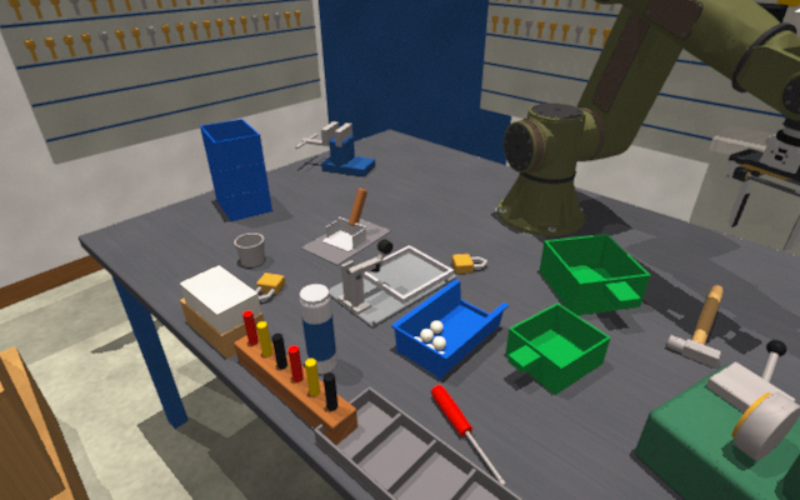

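View pics/b.png

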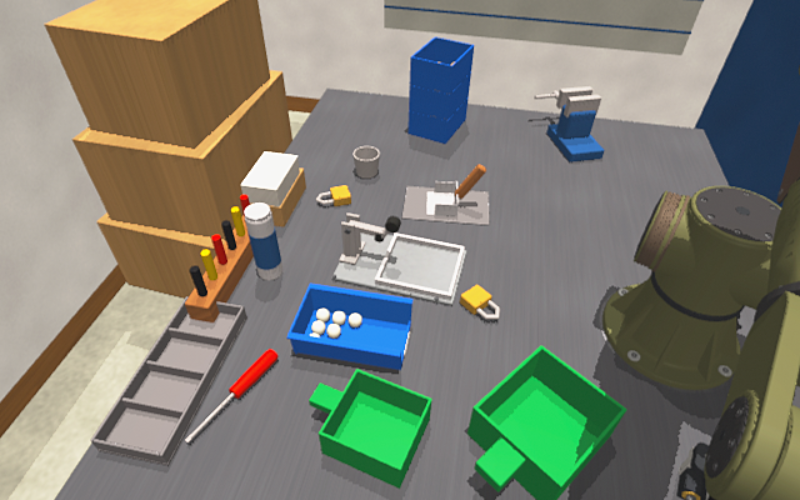

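The scene view shows two green lugged tubs: at (557,345) and (600,270), which are (375,425) and (548,435) in the side view. The one at (557,345)/(375,425) looks smaller. I'll check its size against 134×124 mm and confirm it in a crop.

```bash
python3 - <<'E'
from h import *
print(camera('scene').keys())
d=np.load('ini.npz')
for f,P,n in ((d['sf'],d['sp'],'scene'),(d['df'],d['dp'],'side')):
    hsv=cv2.cvtColor(f,cv2.COLOR_RGB2HSV); H,S,V=cv2.split(hsv)
    def blobs(m,mina):
        k,l,st,c=cv2.connectedComponentsWithStats(m.astype(np.uint8))
        return [(l==i,c[i]) for i in range(1,k) if st[i,4]>mina]
    work=(P[...,2]>-0.02)&(P[...,2]<.3)
    def rect(Q):
        r=cv2.minAreaRect((Q[:,:2]*1000).astype(np.float32)); return np.round(r[0]),np.round(r[1]),round(r[2],1)
    for nm,m,z in (('green',(H>50)&(H<75)&(S>150)&work,.055),('blue',(H>105)&(H<120)&(S>180)&work,.052),('brass',(H>18)&(H<28)&(S>170)&work&(P[...,2]<.06)&(P[...,0]<.75),0.0),('red',(H<5)&(S>200)&work&(P[...,2]<.05),0)):
        for b,c in blobs(m,80):
            Q=P[b]; t=Q[Q[:,2]>z]
            if len(t)>5: print(n,nm,np.round(c),'zmax %.3f'%np.nanpercentile(Q[:,2],99),len(t),rect(t),'med',np.nanmedian(t,0).round(3))
    # mat
    for x in ((S<40)&(V>200)&(P[...,2]>0.01)&(P[...,2]<.08),):
        for b,c in blobs(x,30): print(n,'white',np.round(c),b.sum(),np.nanmedian(P[b],0).round(3),rect(P[b]))
    # wood handle
    b=(H>5)&(H<14)&(S>120)&(P[...,2]>.03)&(P[...,2]<.14)&(P[...,0]<.75)&work
    for q,c in blobs(b,30): print(n,'wood',c.round(),q.sum(),np.nanmedian(P[q],0).round(3),'top',P[q][np.nanargmax(P[q][:,2])].round(3))
    b=(V<60)&work&(P[...,2]>.08)
    for q,c in blobs(b,20): print(n,'black',c.round(),q.sum(),np.nanmedian(P[q],0).round(3),'top',P[q][np.nanargmax(P[q][:,2])].round(3))
i=cv2.resize(d['df'][270:400,220:520,::-1],None,fx=2.6,fy=2.6);cv2.imwrite('pics/c.png',i)
i=cv2.resize(d['df'][130:310,230:430,::-1],None,fx=3.3,fy=3.3);cv2.imwrite('pics/d.png',i)
E
```

```text
dict_keys(['frame', 'z_map', 'camera_matrix', 'T'])
scene green [460. 247.] zmax 0.085 2999 (array([369., 303.]), array([484., 227.]), 17.9) med [0.328 0.304 0.066]
scene blue [325.  59.] zmax 0.296 3153 (array([ -529., -1132.]), array([156., 919.]), 8.8) med [-0.528 -1.006  0.181]
scene blue [189. 134.] zmax 0.229 2610 (array([ 551., -676.]), array([173., 119.]), 74.5) med [ 0.571 -0.61   0.169]
scene blue [278. 127.] zmax 0.108 142 (array([ 171., -653.]), array([48., 85.]), 68.2) med [ 0.185 -0.653  0.081]
scene blue [356. 263.] zmax 0.062 889 (array([596., 137.]), array([203., 135.]), 0.5) med [0.624 0.122 0.06 ]
scene blue [255. 272.] zmax 0.119 314 (array([824.,  21.]), array([20., 48.]), 50.4) med [0.828 0.026 0.086]
scene brass [370. 210.] zmax 0.027 184 (array([380.,   5.]), array([52., 40.]), 48.2) med [0.386 0.009 0.024]
scene brass [218. 224.] zmax 0.027 158 (array([ 738., -276.]), array([41., 73.]), 22.0) med [ 0.733 -0.259  0.024]
scene red [360. 328.] zmax 0.026 490 (array([744., 254.]), array([101.,  22.]), 68.1) med [0.748 0.259 0.022]
scene white [338. 220.] 156 [ 0.
[... 2748 characters left out ...]
60.] 67 [0.663 0.139 0.026] (array([664., 137.]), array([19., 20.]), 60.4)
side white [266. 263.] 69 [0.632 0.139 0.025] (array([633., 137.]), array([21., 22.]), 0.7)
side white [167. 334.] 134 [0.781 0.348 0.016] (array([780., 346.]), array([99.,  7.]), 68.5)
side wood [376. 145.] 227 [ 0.425 -0.305  0.082] top [ 0.406 -0.302  0.125]
side black [517. 184.] 72 [0.126 0.003 0.247] top [ 0.113 -0.026  0.284]
side black [314. 180.] 90 [ 0.562 -0.065  0.12 ] top [ 0.567 -0.065  0.13 ]
side black [182. 184.] 96 [0.888 0.003 0.105] top [0.893 0.005 0.123]
side black [157. 221.] 118 [0.887 0.135 0.105] top [0.886 0.133 0.124]
side black [552. 244.] 442 [0.034 0.059 0.14 ] top [-0.037  0.073  0.183]
```

View pics/c.png

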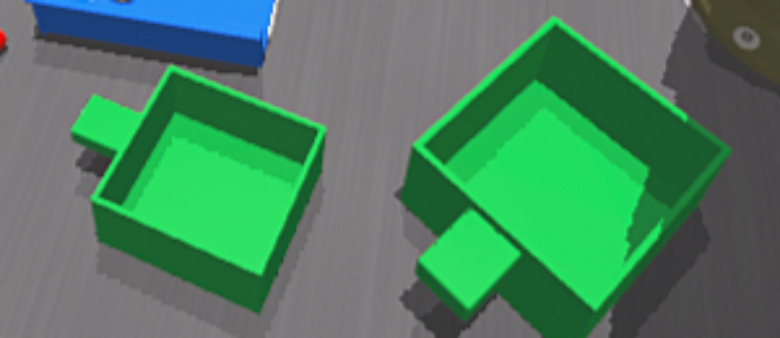

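View pics/d.png

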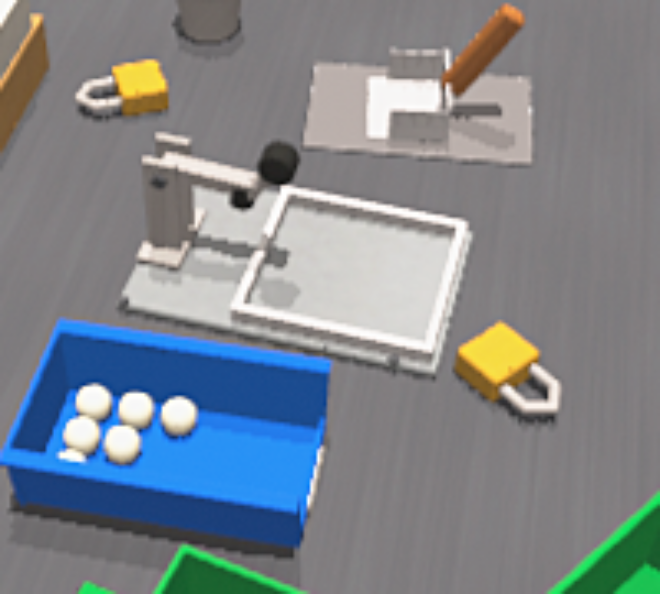

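Crop c confirms the left tub (side 375,425) as the smaller one. Its rim is at 66 mm and its footprint with lug is 125×178 mm, which fits 134+45 by 124. The right one's rim is at 85 mm. Crop d shows the clamp shut (disc at 278,162), the scoop on the mat with its handle towards the robot, and at least 6 stones in the bin. Next I'll measure the poses accurately.

```bash
cat > meas.py <<'E'
from h import *
def rect(Q):
    r=cv2.minAreaRect((Q[:,:2]*1000).astype(np.float32)); return np.round(r[0],1),np.round(r[1],1),round(r[2],1)
def sel(f,P,h=None,s=None,v=None,x=None,y=None,z=None):
    H=cv2.cvtColor(f,cv2.COLOR_RGB2HSV); m=np.isfinite(P[...,2])
    for i,r in enumerate((h,s,v)):
        if r: m&=(H[...,i]>=r[0])&(H[...,i]<=r[1])
    for i,r in enumerate((x,y,z)):
        if r: m&=(P[...,i]>=r[0])&(P[...,i]<=r[1])
    m=cv2.morphologyEx(m.astype(np.uint8),cv2.MORPH_OPEN,np.ones((2,2)))>0
    return m
E
python3 - <<'E'
from meas import *
d=np.load('ini.npz')
for f,P,n in ((d['sf'],d['sp'],'scene'),(d['df'],d['dp'],'side')):
    print(n)
    g=dict(h=(45,80),s=(140,255))
    m=sel(f,P,**g,x=(.41,.75),y=(.15,.45),z=(.052,.075)); 
    print('tub all',rect(P[m]),m.sum())
    m=sel(f,P,**g,x=(.41,.75),y=(.15,.45),z=(.056,.0625)); Q=P[m]; print(' lugtop',rect(Q),np.median(Q,0).round(4))
    m=sel(f,P,s=(0,45),v=(150,255),x=(.38,.72),y=(-.2,.06),z=(.018,.032)); print('fence',rect(P[m]),m.sum())
    m=sel(f,P,s=(0,60),x=(.38,.76),y=(-.2,.06),z=(.006,.03)); print('deck',rect(P[m]))
    m=sel(f,P,s=(0,60),x=(.54,.76),y=(-.2,.06),z=(.085,.111)); print('cheeks/arm',rect(P[m]),P[m].min(0).round(3),P[m].max(0).round(3))
    m=sel(f,P,v=(0,60),x=(.5,.7),y=(-.2,.1),z=(.09,.14)); print('disc',rect(P[m]),P[m].min(0).round(3),P[m].max(0).round(3))
    m=sel(f,P,h=(3,16),s=(110,255),x=(.35,.6),y=(-.45,-.2),z=(.03,.13)); Q=P[m]
    for a in (.05,.07,.09,.11): q=Q[abs(Q[:,2]-a)<.007]; print('handle',a,q.mean(0).round(4),len(q))
    m=sel(f,P,s=(0,60),v=(150,255),x=(.38,.65),y=(-.45,-.18),z=(-.01,.06)); print('pan',rect(P[m]),m.sum(),P[m].min(0).round(3),P[m].max(0).round(3))
    m=sel(f,P,x=(.33,.68),y=(-.45,-.18),z=(.0015,.007),v=(90,255)); 
    k,l,st,c=cv2.connectedComponentsWithStats(m.astype(np.uint8)); i=1+st[1:,4].argmax(); print('mat',rect(P[l==i]),st[i,4],np.median(f[l==i],0))
    m=sel(f,P,h=(105,120),s=(150,255),x=(.45,.75),y=(0,.25),z=(.05,.075)); print('bin',rect(P[m]))
E
```

```text
scene
tub all (array([528.5, 315.9]), array([124. , 181.6]), 77.8) 1144
 lugtop (array([529. , 315.6]), array([123.1, 177.5]), 76.7) [nan nan nan]
fence (array([500.2, -62.4]), array([144.7, 162.8]), 85.2) 185
deck (array([532.7, -72.3]), array([150.9, 290.8]), 79.7)
cheeks/arm (array([ 558. , -123.7]), array([252.1,  95.1]), 43.3) [nan nan nan] [nan nan nan]
disc (array([ 500.8, -113.4]), array([187. ,  28.6]), 35.2) [ 0.432 -0.177 -0.002] [ 0.58  -0.058  0.13 ]
handle 0.05 [ 0.4424 -0.3     0.05  ] 31
handle 0.07 [ 0.4314 -0.3017  0.0708] 32
handle 0.09 [ 0.42   -0.3031  0.0894] 36
handle 0.11 [ 0.4104 -0.3045  0.1095] 29
pan (array([ 476.3, -300.5]), array([194.9, 128.5]), 5.6) 685 [nan nan nan] [nan nan nan]
mat (array([ 496.5, -283.7]), array([118.7,  86.7]), 85.3) 304 [232.5 225.5 223.5]
bin (array([572.3, 124.1]), array([265.8, 126.3]), 7.9)
side
tub all (array([498. , 334.2]), array([201.5, 136.3]), 22.2) 1488
 lugtop (array([528.4, 313. ]), array([123.1, 174.7]), 77.5) [nan nan nan]
fence (array([540.4, -82.4]), array([172.6, 244.2]), 85.7) 571
deck (array([509.2, -20.4]), array([306.6, 143.5]), 30.9)
cheeks/arm (array([ 651.1, -114.9]), array([ 87.1, 192. ]), 36.5) [nan nan nan] [nan nan nan]
disc (array([ 569.4, -135.6]), array([ 26.9, 149.4]), 6.4) [ 0.549 -0.21  -0.001] [ 0.588 -0.062  0.13 ]
handle 0.05 [ 0.4416 -0.3021  0.0497] 31
handle 0.07 [ 0.4302 -0.3037  0.0696] 29
handle 0.09 [ 0.4189 -0.3053  0.0906] 35
handle 0.11 [ 0.4069 -0.3082  0.1101] 44
pan (array([ 488.9, -324.1]), array([226.5, 133.2]), 28.1) 1397 [nan nan nan] [nan nan nan]
mat (array([ 473.9, -327.2]), array([260.6, 117.5]), 29.1) 1191 [186. 175. 171.]
bin (array([604.3, 116.8]), array([217.7, 171. ]), 0.7)
```

```bash
cat > go.py <<'E'
# usage: python3 go.py "x y z roll pitch yaw(deg)" ... -> rows relative to the present pose
import sys
from h import *
def rows(ts):
    o=get_obs(); R0=R.from_euler('xyz',o['eef_rot'])
    out=[]
    for t in ts:
        t=np.array(t,float); sh=R0.inv().apply(t[:3]-o['ee_pos'])/.25
        tr=(R0.inv()*R.from_euler('xyz',t[3:],degrees=True)).as_rotvec()/(2*np.pi)
        print([round(float(v),4) for v in np.r_[sh,tr]], 'n>=%.1f'%max(np.linalg.norm(sh)*5,np.degrees(np.linalg.norm(tr)*2*np.pi)/8.59))
if __name__=='__main__': 
    o=get_obs();print('now',o['ee_pos'].round(4),np.degrees(o['eef_rot']).round(2),'t',round(o['time_s'],1),'w',round(o['grip_width'],4),'F',o['force'].round(1),'q',o['qpos'].round(2))
    rows([[float(v) for v in a.split()] for a in sys.argv[1:]])
E
python3 go.py "0.3 0.3 0.3 180 0 170" "0.45 -0.06 0.36 180 0 180"
python3 -c "
from h import *
print(camera('wrist')['T_tool_cam'].round(3),camera('wrist')['camera_matrix'])"
```

```text
now [0.1655 0.5243 0.1871] [-179.95   -0.    162.48] t 0.1 w 0.0938 F [-0.7  0.1  0.3] q [ 1.2   0.3   1.52  0.    1.32 -0.07]
[-0.7831, -0.694, -0.4509, -0.0001, -0.0, -0.0209] n>=5.7
[-1.7887, -1.8867, -0.69, -0.0001, -0.0, -0.0487] n>=13.4
[[-0.     0.969  0.247  0.071]
 [ 1.     0.    -0.    -0.   ]
 [-0.001  0.247 -0.969 -0.198]
 [ 0.     0.     0.     1.   ]] [[337.1533232    0.         324.0179232 ]
 [  0.         337.1533232  200.77810798]
 [  0.           0.           1.        ]]
```

play_rows([
  [[-0.78,-0.69,-0.45,0,0,-0.02,1],[-0.78,-0.69,-0.45,0,0,-0.02,1],[-0.78,-0.69,-0.45,0,0,-0.02,1],[-0.78,-0.69,-0.45,0,0,-0.02,1],[-0.78,-0.69,-0.45,0,0,-0.02,1],[-0.78,-0.69,-0.45,0,0,-0.02,1],[-0.78,-0.69,-0.45,0,0,-0.02,1]],
])

```text
time_s: 0.95
ee_pos: [0.3013, 0.2993, 0.302]
eef_rot: [3.139, 0.003, 2.958]
force: [-0.2, -0.2, -0.4]
grip_width: 0.0939
grip_force: 0.0
```

```bash
python3 go.py "0.45 -0.06 0.34 180 0 180"
```

```text
now [0.3013 0.2993 0.302 ] [1.7986e+02 1.5000e-01 1.6948e+02] t 0.9 w 0.0939 F [-0.2 -0.2 -0.4] q [ 0.7  -0.06  1.66 -0.    1.54 -0.69]
[-0.8476, -1.3041, -0.1529, 0.0003, 0.0004, -0.0292] n>=7.8
```

play_rows([
  [[-0.65,-1,-0.12,0,0,-0.029,1],[-0.65,-1,-0.12,0,0,-0.029,1],[-0.65,-1,-0.12,0,0,-0.029,1],[-0.65,-1,-0.12,0,0,-0.029,1],[-0.65,-1,-0.12,0,0,-0.029,1],[-0.65,-1,-0.12,0,0,-0.029,1],[-0.65,-1,-0.12,0,0,-0.029,1]],
])

```text
time_s: 1.65
ee_pos: [0.4157, 0.023, 0.3297]
eef_rot: [-3.141, -0.001, 3.14]
force: [0.2, 0.7, 0.1]
grip_width: 0.0939
grip_force: 0.0
```

```bash
python3 - <<'E'
from meas import *
c=grab('wrist');P=cloud(c);save(c,'w1.png',s=1.2);np.savez('w1.npz',f=c['frame'],P=P)
f=c['frame']
m=sel(f,P,s=(0,45),x=(.38,.65),y=(-.2,.06),z=(.018,.03)); Q=P[m&np.isfinite(P[...,2])];print('fence',rect(Q),len(Q))
m=sel(f,P,v=(0,70),x=(.5,.7),y=(-.15,.05),z=(.1,.15)); Q=P[m];print('disc',rect(Q),len(Q),Q.mean(0))
E
python3 go.py "0.45 -0.06 0.34 180 0 180"
```

```text
fence (array([527.2, -69.1]), array([150.3, 246.2]), 85.8) 1665
disc (array([nan, nan]), array([0., 0.]), 0.0) 324 [nan nan nan]
now [0.4155 0.0241 0.3295] [-1.7999e+02 -6.0000e-02  1.7992e+02] t 1.7 w 0.0941 F [0.3 0.7 0.2] q [-0.03 -0.08  1.62 -0.    1.61 -1.6 ]
[-0.1384, -0.3363, -0.0419, -0.0, -0.0002, -0.0002] n>=1.8
```

View pics/w1.png

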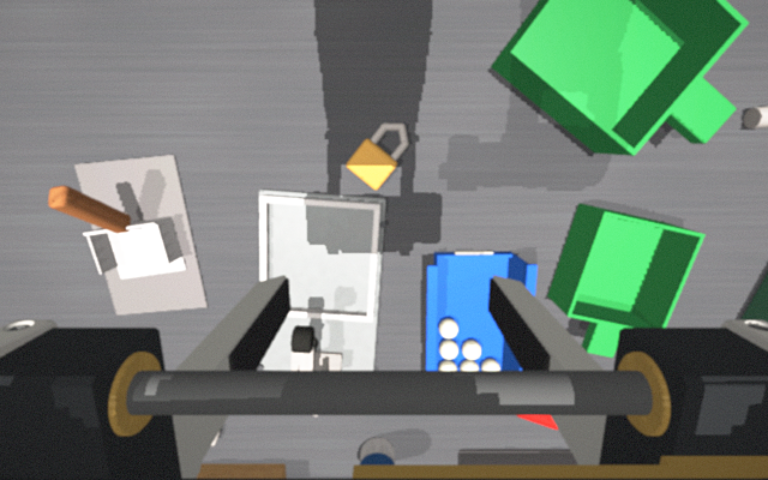

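The wrist view shows the mat (140,235), nest (320,260), disc (303,338), small tub (630,270), and 6 stones: (448,328), (449,350), (471,350), (446,367), (470,367) and (490,367).

```bash
python3 - <<'E'
from meas import *
d=np.load('w1.npz');f,P=d['f'],d['P']
fin=np.isfinite(P[...,2])
def pr(n,m): 
    Q=P[m&fin]; print(n,rect(Q),len(Q),np.median(Q,0).round(4),Q[:,:3].min(0).round(3),Q.max(0).round(3))
for b in (.575,.582,.59): pr('fence',sel(f,P,s=(0,45),x=(.38,b),y=(-.16,.03),z=(.020,.028)))
pr('disc',sel(f,P,v=(0,70),x=(.5,.7),y=(-.15,.05),z=(.1,.15)))
pr('mat',sel(f,P,x=(.33,.66),y=(-.45,-.18),z=(.0015,.0065)))
pr('white',sel(f,P,x=(.33,.66),y=(-.45,-.18),z=(.003,.02),v=(225,255)))
pr('pan',sel(f,P,x=(.47,.66),y=(-.45,-.18),z=(.012,.045)))
pr('handle',sel(f,P,h=(3,16),s=(110,255),x=(.33,.6),y=(-.45,-.18),z=(.03,.13)))
pr('handletop',sel(f,P,h=(3,16),s=(110,255),x=(.33,.6),y=(-.45,-.18),z=(.105,.13)))
pr('bin',sel(f,P,h=(105,120),s=(150,255),x=(.45,.75),y=(0,.25),z=(.058,.07)))
pr('tub',sel(f,P,h=(45,80),s=(140,255),x=(.41,.75),y=(.18,.45),z=(.055,.072)))
E
python3 go.py "0.568 -0.066 0.2 180 0 176" "0.568 -0.066 0.122 180 0 176"
```

```text
fence (array([495.2, -66. ]), array([150.5, 181. ]), 86.8) 1370 [ 0.454  -0.063   0.0239] [ 0.406 -0.143  0.007] [0.583 0.012 0.356]
fence (array([496.3, -66.3]), array([150.4, 183.7]), 86.4) 1577 [ 0.47   -0.0551  0.0239] [ 0.406 -0.143  0.007] [0.591 0.012 0.356]
fence (array([496.2, -66.6]), array([150.4, 183.9]), 86.1) 1589 [ 0.4714 -0.0542  0.0239] [ 0.406 -0.143  0.007] [0.593 0.012 0.356]
disc (array([567.4, -72.1]), array([19., 39.]), 85.7) 323 [ 0.5577 -0.0693  0.1262] [ 0.547 -0.081  0.085] [ 0.587 -0.061  0.131]
mat (array([ 474.5, -284.6]), array([211.3, 168.5]), 5.1) 7814 [ 0.4698 -0.2971  0.0032] [ 0.366 -0.376 -0.003] [ 0.586 -0.21   0.092]
white (array([ 493. , -301.6]), array([68.7, 91.2]), 9.2) 1744 [ 0.4957 -0.3086  0.0054] [ 0.452 -0.349  0.001] [ 0.532 -0.252  0.041]
pan (array([ 491. , -313.3]), array([ 48. , 116.3]), 7.9) 562 [ 0.4891 -0.3436  0.0258] [ 0.472 -0.368 -0.   ] [ 0.523 -0.254  0.04 ]
handle (array([ 440.9, -352.4]), array([ 63.8, 120.7]), 20.9) 1239 [ 0.4204 -0.3041  0.0915] [ 0.393 -0.42  -0.001] [ 0.466 -0.296  0.122]
handletop (array([ 417.7, -361.6]), array([ 28.6, 120.7]), 11.9) 449 [ 0.4066 -0.3082  0.1154] [ 0.393 -0.42  -0.001] [ 0.441 -0.302  0.122]
bin (array([516.4, 137.9]), array([289. , 167.5]), 9.9) 328 [0.5849 0.0817 0.062 ] [ 0.388  0.031 -0.   ] [0.671 0.226 0.459]
tub (array([524.2, 237.1]), array([386.8, 205.1]), 77.1) 2357 [0.5296 0.3007 0.0626] [ 0.383  0.071 -0.001] [0.653 0.445 0.452]
now [0.4155 0.0241 0.3295] [-1.7999e+02 -6.0000e-02  1.7992e+02] t 1.7 w 0.0941 F [0.3 0.7 0.2] q [-0.03 -0.08  1.62 -0.    1.61 -1.6 ]
[-0.611, -0.3596, 0.5176, -0.0, -0.0002, 0.0109] n>=4.4
[-0.6113, -0.3595, 0.8296, -0.0, -0.0002, 0.0109] n>=5.5
```

```bash
sed -i "s/m=cv2.morphologyEx.*/m\&=cv2.morphologyEx(m.astype(np.uint8),cv2.MORPH_OPEN,np.ones((3,3)))>0/" meas.py; python3 - <<'E'
from meas import *
d=np.load('w1.npz');f,P=d['f'],d['P']
def pr(n,m): 
    Q=P[m]; print(n,rect(Q),len(Q),np.median(Q,0).round(4),Q[:,:3].min(0).round(3),Q.max(0).round(3))
for b in (.575,.59): pr('fence',sel(f,P,s=(0,45),x=(.38,b),y=(-.16,.03),z=(.020,.028)))
pr('disc',sel(f,P,v=(0,70),x=(.5,.7),y=(-.15,.05),z=(.11,.15)))
pr('mat',sel(f,P,x=(.33,.66),y=(-.45,-.18),z=(.0015,.0065)))
pr('pan',sel(f,P,x=(.33,.66),y=(-.45,-.18),z=(.003,.02),v=(225,255)))
pr('bin',sel(f,P,h=(105,120),s=(150,255),x=(.45,.75),y=(0,.25),z=(.058,.07)))
pr('tub',sel(f,P,h=(45,80),s=(140,255),x=(.41,.75),y=(.18,.45),z=(.055,.072)))
E
```

```text
fence (array([498.3, -68.7]), array([150.5, 158.9]), 85.7) 1329 [ 0.4494 -0.0657  0.0241] [ 0.414 -0.145  0.02 ] [0.575 0.011 0.027]
fence (array([499.4, -68.8]), array([150.5, 161.1]), 85.7) 1575 [ 0.4698 -0.0568  0.0241] [ 0.414 -0.145  0.02 ] [0.584 0.011 0.027]
disc (array([559.4, -72.3]), array([20.5, 24.6]), 85.7) 316 [ 0.5557 -0.0703  0.1265] [ 0.547 -0.082  0.11 ] [ 0.572 -0.061  0.131]
mat (array([ 473.9, -304.4]), array([209.7, 130.9]), 5.2) 7329 [ 0.4658 -0.2982  0.0033] [ 0.365 -0.377  0.002] [ 0.582 -0.23   0.006]
pan (array([ 491.3, -302.9]), array([67.4, 92.7]), 8.6) 1731 [ 0.494  -0.3101  0.0055] [ 0.456 -0.349  0.003] [ 0.529 -0.254  0.017]
bin (array([568.3, 131.4]), array([138.5, 121.4]), 0.8) 65 [0.6068 0.0804 0.062 ] [0.498 0.071 0.058] [0.637 0.193 0.064]
tub (array([527.2, 313.2]), array([126.9, 178.2]), 77.5) 2327 [0.5311 0.2978 0.0621] [0.427 0.243 0.055] [0.616 0.39  0.069]
```

```bash
python3 go.py "0.563 -0.073 0.2 180 0 175.7" "0.563 -0.073 0.119 180 0 175.7"
```

```text
now [0.4155 0.0241 0.3295] [-1.7999e+02 -6.0000e-02  1.7992e+02] t 1.7 w 0.0941 F [0.3 0.7 0.2] q [-0.03 -0.08  1.62 -0.    1.61 -1.6 ]
[-0.5911, -0.3876, 0.5176, -0.0, -0.0002, 0.0117] n>=4.4
[-0.5914, -0.3876, 0.8416, -0.0, -0.0002, 0.0117] n>=5.5
```

play_rows([
  [[-0.591,-0.388,0.518,0,0,0.0117,0.3],[-0.591,-0.388,0.518,0,0,0.0117,0.3],[-0.591,-0.388,0.518,0,0,0.0117,0.3],[-0.591,-0.388,0.518,0,0,0.0117,0.3],[-0.591,-0.388,0.518,0,0,0.0117,0.3],[-0.591,-0.388,0.65,0,0,0.0117,0.3],[-0.591,-0.388,0.75,0,0,0.0117,0.3],[-0.591,-0.388,0.842,0,0,0.0117,0.3],[-0.591,-0.388,0.842,0,0,0.0117,-1],[-0.591,-0.388,0.842,0,0,0.0117,-1]],
], grip_force=15)

```text
time_s: 2.7
ee_pos: [0.5628, -0.0691, 0.12]
eef_rot: [3.141, -0.0, 3.071]
force: [0.3, 0.4, -0.2]
grip_width: 0.0484
grip_force: 0.0
```

play_rows([
  [[0,0,0,0,0,0,-1],[0,0,0,0,0,0,-1],[0,0,0,0,0,0,-1],[0,0,0,0,0,0,-1]],
])

```text
time_s: 3.1
ee_pos: [0.5628, -0.0705, 0.12]
eef_rot: [-3.142, 0.001, 3.07]
force: [0.5, 0.5, 0.1]
grip_width: 0.0166
grip_force: 0.0
```

```bash
python3 - <<'E'
from go import *
o=get_obs();print(o['ee_pos'],o['grip_width'],o['force'])
n=np.array([.4995,-.0688]);a=np.radians(-4.3);ux=np.array([np.cos(a),np.sin(a)])
h=155
p0=o['ee_pos']
# start angle from measured tcp
xr=(p0[:2]-n)@ux*1000; print('nestx',xr,'nesty',(p0[:2]-n)@np.array([-ux[1],ux[0]])*1000)
th0=np.arctan2(p0[2]*1000-90,h-xr);r=np.hypot(p0[2]*1000-90,h-xr);print('r',r,'clamp',th0-.322)
ts=[]
for th in np.linspace(th0,2.05,10)[1:]:
    x=h-94.9*np.cos(th);z=90+94.9*np.sin(th);q=n+ux*x/1000
    ts.append([*q,z/1000,180,0,175.7])
rows(ts)
E
```

```text
[ 0.56277868 -0.07050654  0.12003326] 0.016634101899418753 [0.50191828 0.46143486 0.122838  ]
nestx 63.228510216051916 nesty 3.0428213030779587
r 96.56087735987121 clamp -0.0057241659496893305
[-0.0356, -0.0123, -0.0648, -0.0, 0.0001, 0.0006] n>=0.4
[-0.0772, -0.0124, -0.1248, -0.0, 0.0001, 0.0006] n>=0.7
[-0.1295, -0.0126, -0.1757, -0.0, 0.0001, 0.0006] n>=1.1
[-0.1906, -0.0129, -0.2157, -0.0, 0.0001, 0.0006] n>=1.4
[-0.2582, -0.0131, -0.2433, -0.0, 0.0001, 0.0006] n>=1.8
[-0.3298, -0.0133, -0.2574, -0.0, 0.0001, 0.0006] n>=2.1
[-0.4028, -0.0136, -0.2575, -0.0, 0.0001, 0.0006] n>=2.4
[-0.4745, -0.0138, -0.2436, -0.0, 0.0001, 0.0006] n>=2.7
[-0.5422, -0.0141, -0.2163, -0.0, 0.0001, 0.0006] n>=2.9
```

```bash
python3 - <<'E'
from h import *
c=grab('side');P=cloud(c);save(c,'s2.png',(230,100,430,250),4)
print(get_obs()['grip_width'])
E
```

```text
0.012594563989296386
```

View pics/s2.png

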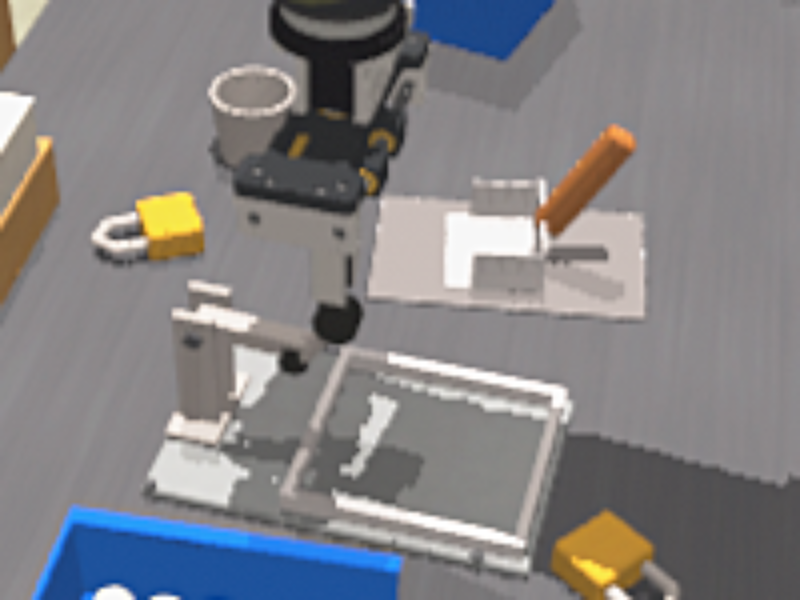

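```bash
python3 - <<'E'
from meas import *
for n in('side','scene'):
    c=grab(n);f=c['frame'];P=cloud(c)
    m=sel(f,P,v=(0,60),x=(.5,.62),y=(-.15,.0),z=(.09,.15)); Q=P[m]; print(n,'disc',len(Q),np.median(Q,0).round(4),Q.min(0).round(3),Q.max(0).round(3))
    m=sel(f,P,s=(0,60),v=(75,255),x=(.5,.62),y=(-.15,.0),z=(.085,.19))
    Q=P[m]
    for z in (.095,.105,.115,.125,.135,.145,.155): 
        q=Q[abs(Q[:,2]-z)<.005]
        if len(q): print(z,len(q),q.mean(0).round(4),q.min(0).round(3),q.max(0).round(3))
c=grab('wrist');save(c,'w2.png',(200,180,480,400),2.8)
E
```

```text
side disc 94 [ 0.562  -0.0653  0.1195] [ 0.55  -0.079  0.103] [ 0.575 -0.061  0.132]
0.095 85 [ 0.5985 -0.0754  0.0947] [ 0.575 -0.088  0.09 ] [ 0.62  -0.066  0.1  ]
0.105 3 [ 0.5777 -0.0698  0.1043] [ 0.576 -0.072  0.102] [ 0.579 -0.068  0.109]
0.125 2 [ 0.5717 -0.0744  0.1282] [ 0.569 -0.075  0.127] [ 0.574 -0.074  0.129]
0.135 3 [ 0.5662 -0.0684  0.1341] [ 0.562 -0.072  0.131] [ 0.571 -0.063  0.139]
0.145 10 [ 0.5621 -0.0585  0.1464] [ 0.557 -0.064  0.14 ] [ 0.574 -0.053  0.15 ]
0.155 27 [ 0.5658 -0.0545  0.1549] [ 0.556 -0.062  0.15 ] [ 0.575 -0.052  0.16 ]
scene disc 96 [ 0.5689 -0.0643  0.1193] [ 0.553 -0.085  0.105] [ 0.579 -0.059  0.13 ]
0.095 67 [ 0.5936 -0.0726  0.0931] [ 0.572 -0.083  0.09 ] [ 0.62  -0.065  0.1  ]
0.105 4 [ 0.5772 -0.0706  0.1022] [ 0.575 -0.073  0.1  ] [ 0.579 -0.068  0.103]
0.135 2 [ 0.5638 -0.0742  0.1378] [ 0.563 -0.075  0.137] [ 0.564 -0.074  0.139]
0.145 18 [ 0.5675 -0.058   0.1457] [ 0.558 -0.073  0.142] [ 0.574 -0.05   0.15 ]
0.155 36 [ 0.5673 -0.0608  0.155 ] [ 0.557 -0.086  0.15 ] [ 0.575 -0.05   0.16 ]
```

View pics/w2.png

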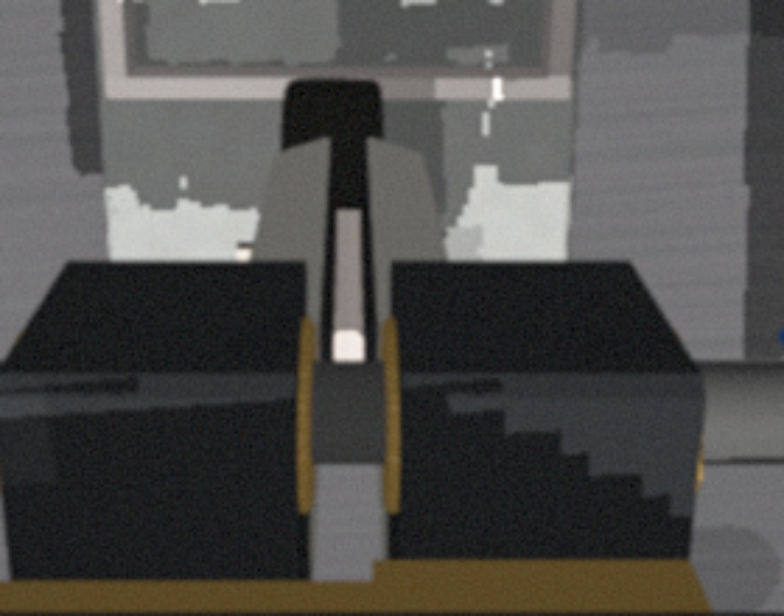

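```bash
python3 - <<'E'
from meas import *
c=grab('wrist');P=cloud(c);Z=c['z_map']
o=get_obs();print(o['ee_pos'],o['grip_width'],o['grip_force'],o['tau'].round(2))
# full-res pixels: crop offset 200,180, scale 2.8
for (u,v) in ((300,140),(300,160),(300,200),(300,240),(400,160),(400,200),(400,240),(330,100),(348,160),(348,250),(308,152),(390,152)):
    x=int(200+u/2.8);y=int(180+v/2.8);print((u,v),P[y,x].round(4),c['frame'][y,x])
E
```

```text
[ 0.562615   -0.0705449   0.11955647] 0.0005002305322358554 0.0 [ 1.000e-02 -5.697e+01 -3.335e+01 -2.000e-02  7.000e-02  0.000e+00]
(300, 140) [ 0.5565 -0.0802  0.1301] [32 31 29]
(300, 160) [ 0.553  -0.0788  0.1515] [102 101  97]
(300, 200) [ 0.553  -0.0779  0.1701] [108 104  99]
(300, 240) [ 0.5534 -0.0773  0.1847] [103 105  97]
(400, 160) [ 0.5544 -0.0606  0.1511] [106 104 100]
(400, 200) [ 0.5543 -0.0616  0.1699] [103 102  99]
(400, 240) [ 0.554  -0.0624  0.1857] [105 105  99]
(330, 100) [ 0.5501 -0.074   0.1225] [29 25 22]
(348, 160) [ 0.562  -0.0706  0.1288] [31 32 30]
(348, 250) [ 0.5986 -0.0732  0.0956] [140 134 127]
(308, 152) [ 0.5533 -0.0775  0.1464] [106 107  99]
(390, 152) [ 0.5543 -0.062   0.1465] [105 104 100]
```

play_rows([
  [[0,0,-0.1,0,0,0,-0.5],[0,0,-0.2,0,0,0,-0.5],[0,0,-0.3,0,0,0,-0.5],[0,0,-0.3,0,0,0,-0.5],[0,0,-0.3,0,0,0,-0.5]],
])

```text
time_s: 3.85
ee_pos: [0.5626, -0.0705, 0.1944]
eef_rot: [-3.142, 0.0, 3.07]
force: [-0.2, -0.5, -1.5]
grip_width: 0.0236
grip_force: 0.0
```

```bash
python3 - <<'E'
from meas import *
o=get_obs();print(o['ee_pos'],o['grip_width'])
for n in('side','scene'):
    c=grab(n);P=cloud(c)
    m=np.isfinite(P[...,2])&(abs(P[...,0]-.563)<.04)&(abs(P[...,1]+.07)<.06)&(P[...,2]>.14)&(P[...,2]<.3)
    Q=P[m]; Q=Q[Q[:,2].argsort()]; print(n,len(Q),Q[:12:2].round(3))
    if n=='side': save(c,'s3.png',(230,80,430,230),3)
E
```

```text
[ 0.56261717 -0.07048881  0.19439482] 0.0235988709258258
side 222 [[ 0.563 -0.057  0.214]
 [ 0.559 -0.085  0.215]
 [ 0.557 -0.084  0.216]
 [ 0.554 -0.084  0.217]
 [ 0.572 -0.054  0.218]
 [ 0.562 -0.083  0.219]]
scene 528 [[ 0.57  -0.084  0.209]
 [ 0.563 -0.08   0.211]
 [ 0.561 -0.053  0.211]
 [ 0.566 -0.08   0.212]
 [ 0.559 -0.08   0.213]
 [ 0.57  -0.08   0.214]]
```

View pics/s3.png

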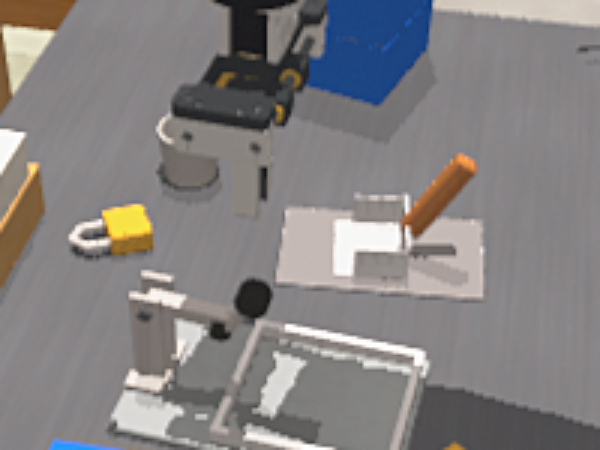

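play_rows([
  [[0,0,0,0,0,0,1],[0,0,0,0,0,0,1],[0,0,0,0,0,0,1],[0,0,0,0,0,0,1],[0,0,0,0,0,0,1],[0,0,0,0,0,0,1]],
])

```text
time_s: 4.55
ee_pos: [0.5626, -0.0705, 0.1945]
eef_rot: [3.142, 0.0, 3.07]
force: [-0.1, 0.3, 0.0]
grip_width: 0.0685
grip_force: 0.0
```

```bash
python3 - <<'E'
from meas import *
o=get_obs();print(o['ee_pos'],o['grip_width'])
for n in('side','scene'):
    c=grab(n);P=cloud(c)
    m=np.isfinite(P[...,2])&(abs(P[...,0]-.563)<.04)&(abs(P[...,1]+.07)<.08)&(P[...,2]>.14)&(P[...,2]<.3)
    Q=P[m]; Q=Q[Q[:,2].argsort()]; print(n,len(Q),Q[:12:2].round(3))
E
```

```text
[ 0.56264088 -0.0704666   0.1945383 ] 0.06845273343633018
side 320 [[ 0.572 -0.11   0.214]
 [ 0.561 -0.106  0.214]
 [ 0.559 -0.105  0.216]
 [ 0.554 -0.106  0.216]
 [ 0.569 -0.107  0.216]
 [ 0.563 -0.103  0.217]]
scene 496 [[ 0.562 -0.106  0.211]
 [ 0.568 -0.108  0.212]
 [ 0.567 -0.105  0.213]
 [ 0.552 -0.105  0.213]
 [ 0.563 -0.106  0.214]
 [ 0.567 -0.027  0.214]]
```

The depth maps show the real fingertips about 18.5 mm short of the reported TCP, not 19 mm ahead of it. I'll command about 37 mm deeper for every grasp.

```bash
python3 go.py "0.564 -0.0725 0.085 180 0 175.7"
```

```text
now [ 0.5626 -0.0705  0.1946] [-180.      0.    175.91] t 4.7 w 0.0763 F [ 0.3  0.2 -0.5] q [-0.19  0.33  1.46 -0.    1.35 -1.69]
[-0.006, -0.0076, 0.4383, -0.0, 0.0, 0.0006] n>=2.2
```

play_rows([
  [[-0.006,-0.008,0.15,0,0,0,0.3],[-0.006,-0.008,0.25,0,0,0,0.3],[-0.006,-0.008,0.35,0,0,0,0.3],[-0.006,-0.008,0.438,0,0,0,-1],[-0.006,-0.008,0.438,0,0,0,-1],[-0.006,-0.008,0.438,0,0,0,-1],[-0.006,-0.008,0.438,0,0,0,-1],[-0.006,-0.008,0.438,0,0,0,-1],[-0.006,-0.008,0.438,0,0,0,-1],[-0.006,-0.008,0.438,0,0,0,-1]],
], grip_force=15)

```text
time_s: 5.65
ee_pos: [0.5644, -0.0741, 0.0863]
eef_rot: [-3.139, 0.002, 3.07]
force: [-0.4, -9.8, 2.9]
grip_width: 0.022
grip_force: 15.0
```

```bash
python3 - <<'E'
from go import *
o=get_obs();print(o['ee_pos'],o['grip_width'],o['grip_force'],o['force'])
n=np.array([.4995,-.0688]);a=np.radians(-4.3);ux=np.array([np.cos(a),np.sin(a)])
ts=[];th0=.322-.03;p0=o['ee_pos']
for th in np.linspace(th0,2.1,11)[1:]:
    dx=94.9*(np.cos(th0)-np.cos(th))/1000;dz=94.9*(np.sin(th)-np.sin(th0))/1000
    ts.append([*(p0[:2]+ux*dx),p0[2]+dz,180,0,175.7])
rows(ts)
E
```

```text
[ 0.56443361 -0.07414494  0.08628659] 0.022033742789312083 14.998849332332611 [-0.4444656  -9.80560455  2.92743551]
[-0.0257, -0.0002, -0.0635, -0.0004, 0.0003, 0.0005] n>=0.3
[-0.0624, -0.0005, -0.1214, -0.0004, 0.0003, 0.0005] n>=0.7
[-0.1089, -0.0007, -0.1718, -0.0004, 0.0003, 0.0005] n>=1.0
[-0.1637, -0.001, -0.2129, -0.0004, 0.0003, 0.0005] n>=1.3
[-0.225, -0.0013, -0.2435, -0.0004, 0.0003, 0.0005] n>=1.7
[-0.2909, -0.0015, -0.2626, -0.0004, 0.0003, 0.0005] n>=2.0
[-0.3591, -0.0017, -0.2696, -0.0004, 0.0003, 0.0005] n>=2.2
[-0.4274, -0.0019, -0.2642, -0.0004, 0.0003, 0.0005] n>=2.5
[-0.4936, -0.0021, -0.2465, -0.0004, 0.0003, 0.0005] n>=2.8
[-0.5556, -0.0022, -0.2173, -0.0004, 0.0003, 0.0005] n>=3.0
```

play_rows([
  [[-0.026,-0.008,-0.063,0,0,0,-1],[-0.062,-0.008,-0.121,0,0,0,-1],[-0.109,-0.008,-0.172,0,0,0,-1],[-0.164,-0.008,-0.213,0,0,0,-1],[-0.225,-0.008,-0.243,0,0,0,-1],[-0.291,-0.008,-0.262,0,0,0,-1],[-0.359,-0.008,-0.269,0,0,0,-1],[-0.427,-0.008,-0.264,0,0,0,-1],[-0.494,-0.008,-0.246,0,0,0,-1],[-0.55,-0.008,-0.22,0,0,0,-1]],
])

```text
time_s: 6.65
ee_pos: [0.7023, -0.0845, 0.1418]
eef_rot: [-3.141, 0.003, 3.07]
force: [-0.2, 0.4, 4.4]
grip_width: 0.0217
grip_force: 15.0
```

play_rows([
  [[0,0,0,0,0,0,-1],[0,0,0,0,0,0,0.2],[0,0,0,0,0,0,0.2],[0,0,0,0,0,0,0.2],[0,0,-0.2,0,0,0,0.4],[0,0,-0.4,0,0,0,1],[0,0,-0.5,0,0,0,1],[0,0,-0.6,0,0,0,1]],
])

```text
time_s: 7.45
ee_pos: [0.7008, -0.0844, 0.2923]
eef_rot: [-3.141, 0.002, 3.07]
force: [-0.1, -0.1, -0.7]
grip_width: 0.0743
grip_force: 0.0
```

```bash
python3 - <<'E'
from meas import *
o=get_obs();print(o['ee_pos'],o['time_s'])
c=grab('side');f=c['frame'];P=cloud(c)
m=sel(f,P,v=(0,60),x=(.5,.75),y=(-.15,.0),z=(.09,.2)); Q=P[m]; print('disc',len(Q),np.median(Q,0).round(4),Q.min(0).round(3),Q.max(0).round(3))
for c in (c,grab('scene')):
    f=c['frame'];P=cloud(c)
    m=sel(f,P,h=(45,80),s=(140,255),x=(.41,.75),y=(.15,.45),z=(.055,.075));print('tub',rect(P[m]),m.sum())
E
python3 go.py "0.589 0.3 0.2 180 0 167.3"
```

```text
[ 0.70078357 -0.08437808  0.29233336] 7.45
disc 154 [ 0.702  -0.0764  0.1685] [ 0.653 -0.092  0.148] [ 0.721 -0.07   0.186]
tub (array([528.8, 311.7]), array([125.4, 178.2]), 76.8) 1318
tub (array([528.2, 314.3]), array([126.7, 180.1]), 76.9) 975
now [ 0.7015 -0.0845  0.2943] [-179.96    0.34  175.91] t 7.5 w 0.0823 F [0.  0.2 0.5] q [-0.17  0.65  0.78 -0.    1.71 -1.67]
[0.5609, 1.5022, 0.3727, -0.0, 0.001, 0.0239] n>=8.2
```

play_rows([
  [[0.37,0.98,0.1,0,0,0.02,1],[0.37,0.98,0.1,0,0,0.02,1],[0.37,0.98,0.1,0,0,0.02,1],[0.37,0.98,0.1,0,0,0.02,1],[0.37,0.98,0.1,0,0,0.02,1],[0.37,0.98,0.1,0,0,0.02,1],[0.37,0.98,0.1,0,0,0.02,1]],
])

```text
time_s: 8.25
ee_pos: [0.6254, 0.1681, 0.2641]
eef_rot: [-3.141, -0.001, 2.947]
force: [-0.5, -0.3, -0.1]
grip_width: 0.0939
grip_force: 0.0
```

```bash
python3 go.py "0.59 0.299 0.1 180 0 167" "0.59 0.299 0.015 180 0 167"
```

```text
now [0.6254 0.1681 0.2641] [-1.7997e+02 -7.0000e-02  1.6886e+02] t 8.2 w 0.0939 F [-0.5 -0.3 -0.1] q [ 0.21  0.49  1.09 -0.    1.57 -1.17]
[0.2393, 0.4868, 0.6566, -0.0001, -0.0002, 0.0052] n>=4.3
[0.2389, 0.487, 0.9966, -0.0001, -0.0002, 0.0052] n>=5.7
```

play_rows([
  [[0.239,0.487,0.4,0,0,0.0052,1],[0.239,0.487,0.5,0,0,0.0052,1],[0.239,0.487,0.66,0,0,0.0052,1],[0.239,0.487,0.66,0,0,0.0052,1],[0.239,0.487,0.66,0,0,0.0052,1]],
])

```text
time_s: 8.75
ee_pos: [0.5898, 0.297, 0.0951]
eef_rot: [-3.138, -0.005, 2.912]
force: [0.5, -0.3, 0.2]
grip_width: 0.0938
grip_force: 0.0
```

```bash
python3 - <<'E'
from h import *
c=grab('wrist');P=cloud(c);save(c,'w3.png',s=1)
E
python3 go.py "0.59 0.299 0.015 180 0 167"
```

```text
now [0.5899 0.2973 0.0951] [-179.77   -0.31  166.86] t 8.8 w 0.0937 F [-0.2  0.1 -2.5] q [ 0.41  0.63  1.26 -0.    1.26 -0.93]
[-0.0007, 0.008, 0.3205, -0.0006, -0.0009, -0.0004] n>=1.6
```

View pics/w3.png

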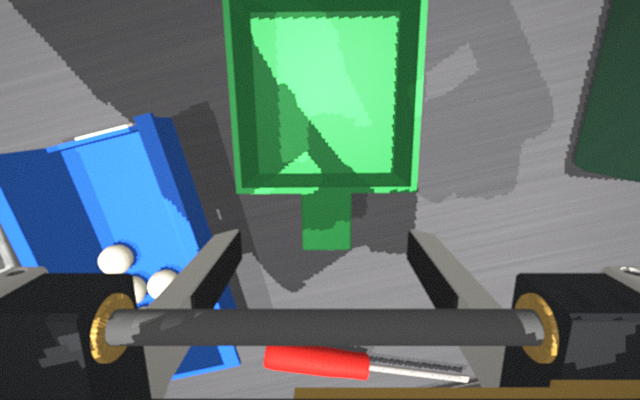

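The lug (327,220) is centred between the fingertips, and the driver and bin wall are clear.

play_rows([
  [[0,0.008,0.1,0,0,0,0.3],[0,0.008,0.18,0,0,0,0.3],[0,0.008,0.26,0,0,0,0.3],[0,0.008,0.32,0,0,0,0.3],[0,0.008,0.32,0,0,0,-1],[0,0.008,0.32,0,0,0,-1],[0,0.008,0.32,0,0,0,-1],[0,0.008,0.32,0,0,0,-1],[0,0.008,0.32,0,0,0,-1],[0,0.008,0.32,0,0,0,-1]],
], grip_force=60)

```text
time_s: 9.8
ee_pos: [0.5926, 0.2996, 0.0215]
eef_rot: [3.141, 0.002, 2.912]
force: [0.5, -2.4, 6.3]
grip_width: 0.0355
grip_force: 59.9
```

```bash
python3 go.py "0.59 0.299 0.165 180 0 167"
```

```text
now [0.5926 0.2996 0.0215] [1.7995e+02 1.1000e-01 1.6684e+02] t 9.8 w 0.0355 F [ 0.5 -2.4  6.3] q [ 0.41  0.71  1.31 -0.    1.12 -0.93]
[0.0086, -0.0044, -0.5741, 0.0001, 0.0003, -0.0005] n>=2.9
```

play_rows([
  [[0,0,-0.05,0,0,0,-1],[0,0,-0.12,0,0,0,-1],[0,0,-0.22,0,0,0,-1],[0,0,-0.34,0,0,0,-1],[0,0,-0.46,0,0,0,-1],[0,0,-0.56,0,0,0,-1],[0,0,-0.56,0,0,0,-1]],
])

```text
time_s: 10.5
ee_pos: [0.5931, 0.3003, 0.1645]
eef_rot: [3.138, 0.005, 2.912]
force: [0.2, -0.2, -2.8]
grip_width: 0.0353
grip_force: 59.9
```

```bash
python3 - <<'E'
from meas import *
o=get_obs();print(o['ee_pos'],o['grip_width'],o['force'],o['moment'])
for n in('side','scene'):
    c=grab(n);f=c['frame'];P=cloud(c)
    m=sel(f,P,h=(45,80),s=(140,255),x=(.41,.75),y=(.15,.45),z=(.09,.26));Q=P[m];
    t=Q[Q[:,2]>np.percentile(Q[:,2],60)]
    print(n,rect(t),m.sum(),'zmax',np.percentile(Q[:,2],[50,90,98]).round(3))
    # rim height along tub axis
    u=np.array([.974,-.225]);s=(Q[:,:2]-[.5062,.3182])@u
    for a in (-.06,-.03,0,.03,.06): 
        k=abs(s-a)<.006; print(a,np.percentile(Q[k,2],98).round(4) if k.sum()>5 else None)
E
```

```text
[0.59309007 0.3003013  0.1645386 ] 0.035255913358711755 [ 0.23555473 -0.23337172 -2.76345999] [-0.05640559 -0.20322867  0.00609755]
side (array([521.5, 316.1]), array([124.3, 161.6]), 78.0) 6990 zmax [0.164 0.206 0.21 ]
-0.06 0.2098
-0.03 0.2099
0 0.2095
0.03 0.21
0.06 0.2104
scene (array([528.3, 317.3]), array([123. , 182.3]), 78.1) 2716 zmax [0.175 0.201 0.205]
-0.06 0.2037
-0.03 0.2042
0 0.2049
0.03 0.2052
0.06 0.2055
```

```bash
python3 go.py "0.59 0.11 0.165 180 0 171.5" "0.5876 -0.0754 0.165 180 0 175.7"
```

```text
now [0.5917 0.2996 0.1596] [-1.7999e+02 -1.0000e-02  1.6684e+02] t 10.6 w 0.0356 F [-0.9  0.3 -2.8] q [ 0.41  0.58  1.19  0.    1.37 -0.93]
[-0.1661, -0.74, -0.0217, -0.0, -0.0, -0.0129] n>=3.8
[-0.3256, -1.4643, -0.0217, -0.0, -0.0, -0.0246] n>=7.5
```

play_rows([
  [[-0.02,-0.09,-0.022,0,0,-0.002,-1],[-0.05,-0.2,-0.022,0,0,-0.004,-1],[-0.07,-0.32,-0.022,0,0,-0.006,-1],[-0.1,-0.44,-0.022,0,0,-0.008,-1],[-0.125,-0.56,-0.022,0,0,-0.01,-1],[-0.15,-0.66,-0.022,0,0,-0.012,-1],[-0.166,-0.74,-0.022,0,0,-0.0129,-1],[-0.166,-0.74,-0.022,0,0,-0.0129,-1]],
])

```text
time_s: 11.4
ee_pos: [0.5895, 0.1078, 0.1637]
eef_rot: [-3.141, -0.003, 2.991]
force: [-0.4, 0.2, -2.3]
grip_width: 0.0353
grip_force: 59.9
```

```bash
python3 go.py "0.5876 -0.0754 0.165 180 0 175.7"
```

```text
now [0.5895 0.1078 0.1637] [-1.7994e+02 -1.5000e-01  1.7135e+02] t 11.4 w 0.0353 F [-0.4  0.2 -2.3] q [ 0.12  0.43  1.4  -0.    1.31 -1.3 ]
[-0.1025, -0.7258, -0.0048, -0.0002, -0.0004, -0.0121] n>=3.7
```

play_rows([
  [[-0.01,-0.08,-0.005,0,0,-0.002,-1],[-0.03,-0.2,-0.005,0,0,-0.004,-1],[-0.05,-0.33,-0.005,0,0,-0.006,-1],[-0.07,-0.46,-0.005,0,0,-0.008,-1],[-0.085,-0.57,-0.005,0,0,-0.01,-1],[-0.096,-0.66,-0.005,0,0,-0.0115,-1],[-0.102,-0.726,-0.005,0,0,-0.0121,-1],[-0.102,-0.726,-0.005,0,0,-0.0121,-1],[-0.102,-0.726,-0.005,0,0,-0.0121,-1]],
])

```text
time_s: 12.3
ee_pos: [0.5883, -0.0724, 0.1658]
eef_rot: [3.141, -0.002, 3.069]
force: [-0.5, -0.3, -3.8]
grip_width: 0.0354
grip_force: 59.9
```

```bash
python3 - <<'E'
from meas import *
o=get_obs();print(o['ee_pos'],np.degrees(o['eef_rot']))
for n in('side','scene','wrist'):
    c=grab(n);f=c['frame'];P=cloud(c)
    m=sel(f,P,h=(45,80),s=(140,255),x=(.38,.66),y=(-.2,.08),z=(.19,.222));Q=P[m]
    print(n,rect(Q),m.sum(),np.percentile(Q[:,2],[50,90,98]).round(3))
    m=sel(f,P,h=(45,80),s=(140,255),x=(.38,.66),y=(-.2,.08),z=(.203,.222));Q=P[m]
    if len(Q)>20: print(n,'rim',rect(Q),m.sum())
E
python3 go.py "0.5876 -0.0754 0.165 180 0 175.7"
```

```text
[ 0.58831798 -0.07237793  0.16577246] [ 1.79969936e+02 -8.80973011e-02  1.75825928e+02]
side (array([523.4, -68.3]), array([127.9, 176.6]), 86.9) 1111 [0.203 0.211 0.212]
side rim (array([512. , -67.3]), array([126.9, 153.2]), 86.9) 430
scene (array([523. , -63.3]), array([122.6, 181.2]), 87.2) 642 [0.201 0.208 0.21 ]
scene rim (array([526.4, -19. ]), array([ 53.2, 176.7]), 70.2) 110
wrist (array([538.6, -69.1]), array([124.6, 145.7]), 86.8) 18308 [0.205 0.211 0.212]
wrist rim (array([540.4, -69.2]), array([124.6, 142.1]), 86.8) 12944
now [ 0.5885 -0.0721  0.1664] [ 1.7999e+02 -3.0000e-02  1.7590e+02] t 12.4 w 0.0355 F [ 0.4  0.5 -2.4] q [-0.18  0.41  1.42  0.    1.31 -1.68]
[0.0027, -0.0134, 0.0057, 0.0, -0.0001, 0.0005] n>=0.1
```

```bash
python3 go.py "0.5875 -0.077 0.165 180 0 174.8" "0.5875 -0.077 0.06 180 0 174.8" "0.5875 -0.077 0.033 180 0 174.8"
```

```text
now [ 0.5885 -0.0721  0.1664] [ 1.7999e+02 -3.0000e-02  1.7590e+02] t 12.4 w 0.0355 F [ 0.4  0.5 -2.4] q [-0.18  0.41  1.42  0.    1.31 -1.68]
[0.0027, -0.0198, 0.0056, 0.0, -0.0001, 0.003] n>=0.1
[0.0024, -0.0199, 0.4256, 0.0, -0.0001, 0.003] n>=2.1
[0.0024, -0.02, 0.5336, 0.0, -0.0001, 0.003] n>=2.7
```

play_rows([
  [[0.0025,-0.02,0,0,0,0.003,-1],[0.0025,-0.02,0.06,0,0,0.003,-1],[0.0025,-0.02,0.13,0,0,0.003,-1],[0.0025,-0.02,0.2,0,0,0.003,-1],[0.0025,-0.02,0.27,0,0,0.003,-1],[0.0025,-0.02,0.34,0,0,0.003,-1],[0.0025,-0.02,0.39,0,0,0.003,-1],[0.0025,-0.02,0.42,0,0,0.003,-1],[0.0025,-0.02,0.42,0,0,0.003,-1]],
])

```text
time_s: 13.35
ee_pos: [0.5872, -0.0781, 0.0611]
eef_rot: [3.141, -0.001, 3.05]
force: [-0.6, -0.6, -1.6]
grip_width: 0.0354
grip_force: 59.9
```

```bash
python3 - <<'E'
from meas import *
o=get_obs();print(o['ee_pos'],np.degrees(o['eef_rot']),o['force'])
for n in('side','scene'):
    c=grab(n);f=c['frame'];P=cloud(c)
    m=sel(f,P,h=(45,80),s=(140,255),x=(.38,.66),y=(-.2,.08),z=(.085,.12));Q=P[m]
    print(n,rect(Q),m.sum(),np.percentile(Q[:,2],[50,90,98]).round(3))
E
python3 go.py "0.5875 -0.077 0.033 180 0 174.8"
```

```text
[ 0.58721023 -0.07808021  0.06107533] [ 1.79993516e+02 -7.00417858e-02  1.74746073e+02] [-0.55061046 -0.59448984 -1.62847247]
side (array([508.8, -71.9]), array([127.7, 149.5]), 85.7) 850 [0.099 0.106 0.108]
scene (array([523.2, -58. ]), array([105.6, 181.1]), 87.0) 579 [0.098 0.104 0.106]
now [ 0.5879 -0.0782  0.0624] [-1.7999e+02  5.0000e-02  1.7475e+02] t 13.4 w 0.0354 F [-0.8  0.1 -1.9] q [-0.19  0.52  1.52 -0.    1.1  -1.67]
[0.002, 0.0048, 0.1177, -0.0, 0.0001, -0.0001] n>=0.6
```

play_rows([
  [[0,0.006,0.03,0,0,0,-1],[0,0.006,0.06,0,0,0,-1],[0,0.006,0.09,0,0,0,-1],[0,0.006,0.115,0,0,0,-1],[0,0.006,0.12,0,0,0,-1],[0,0.006,0.12,0,0,0,-1]],
])

```text
time_s: 14.05
ee_pos: [0.5876, -0.0767, 0.0317]
eef_rot: [3.142, -0.0, 3.05]
force: [-0.7, -0.1, -2.1]
grip_width: 0.0355
grip_force: 59.9
```

```bash
python3 - <<'E'
from meas import *
o=get_obs();print(o['ee_pos'],np.degrees(o['eef_rot']),o['force'])
for n in('side','scene'):
    c=grab(n);f=c['frame'];P=cloud(c)
    m=sel(f,P,h=(45,80),s=(140,255),x=(.38,.66),y=(-.2,.08),z=(.062,.1));Q=P[m]
    print(n,rect(Q),m.sum(),np.percentile(Q[:,2],[50,90,98]).round(3))
E
```

```text
[ 0.58759288 -0.07667617  0.03168351] [ 1.79999925e+02 -2.09590050e-02  1.74758627e+02] [-0.65692997 -0.10875739 -2.13749911]
side (array([508.9, -71. ]), array([128.8, 147.7]), 86.1) 592 [0.072 0.078 0.08 ]
scene (array([523.3, -50.3]), array([ 93.3, 181.7]), 87.0) 392 [0.069 0.075 0.076]
```

play_rows([
  [[0,0,0.006,0,0,0,-1],[0,0,0.01,0,0,0,-1],[0,0,0.01,0,0,0,0.2],[0,0,0.01,0,0,0,0.2],[0,0,0.01,0,0,0,0.2],[0,0,-0.1,0,0,0,0.2],[0,0,-0.3,0,0,0,0.2],[0,0,-0.5,0,0,0,0.2],[0,0,-0.7,0,0,0,0.2],[0,0,-0.8,0,0,0,0.2]],
])

```text
time_s: 15.15
ee_pos: [0.5884, -0.0768, 0.2366]
eef_rot: [-3.141, 0.005, 3.05]
force: [0.5, -0.4, -0.7]
grip_width: 0.0562
grip_force: 0.0
```

```bash
python3 - <<'E'
from meas import *
o=get_obs();print(o['ee_pos'],np.degrees(o['eef_rot']),o['force'])
for n in('side','scene'):
    c=grab(n);f=c['frame'];P=cloud(c)
    m=sel(f,P,h=(45,80),s=(140,255),x=(.38,.66),y=(-.2,.08),z=(.06,.1));Q=P[m]
    print(n,rect(Q),m.sum(),np.percentile(Q[:,2],[50,90,98]).round(3))
    m=sel(f,P,v=(0,60),x=(.67,.75),y=(-.15,.0),z=(.12,.2)); Q=P[m]; print('disc',len(Q),Q.min(0).round(3),Q.max(0).round(3))
    if n=='side': save(c,'s4.png',(230,80,460,260),3)
E
python3 go.py "0.7068 -0.084 0.24 180 0 175.7"  "0.7068 -0.084 0.135 180 0 175.7"
```

```text
[ 0.58841795 -0.07682878  0.23659951] [-179.96754171    0.31097938  174.75591919] [ 0.49801481 -0.43660074 -0.70516194]
side (array([522.7, -70.9]), array([127.1, 176.2]), 86.0) 759 [0.071 0.077 0.079]
disc 72 [ 0.696 -0.082  0.157] [ 0.721 -0.072  0.183]
scene (array([522.1, -68.4]), array([129.6, 179.6]), 85.9) 760 [0.069 0.075 0.076]
disc 121 [ 0.698 -0.094  0.158] [ 0.722 -0.07   0.183]
now [ 0.5888 -0.0769  0.236 ] [-179.96    0.38  174.76] t 15.2 w 0.0564 F [-0.3  0.7  0.2] q [-0.19  0.36  1.32 -0.    1.45 -1.67]
[-0.4726, 0.0149, -0.0131, -0.0001, 0.001, -0.0026] n>=2.4
[-0.4698, 0.0152, 0.4069, -0.0001, 0.001, -0.0026] n>=3.1
```

View pics/s4.png

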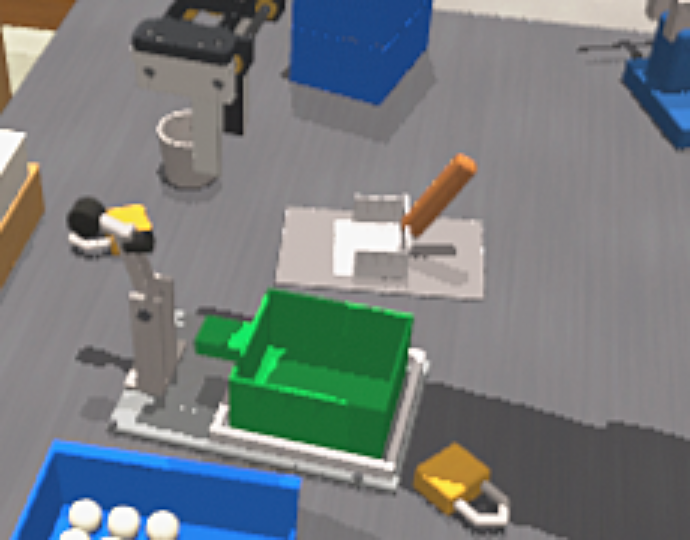

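play_rows([
  [[-0.2,0.015,-0.01,0,0,-0.002,0.2],[-0.4,0.015,-0.01,0,0,-0.002,0.2],[-0.474,0.015,-0.01,0,0,-0.002,0.2],[-0.474,0.015,0.1,0,0,-0.002,0.2],[-0.474,0.015,0.2,0,0,-0.002,0.2],[-0.474,0.015,0.3,0,0,-0.002,0.2],[-0.474,0.015,0.39,0,0,-0.002,0.2],[-0.474,0.015,0.39,0,0,-0.002,0.2],[-0.474,0.015,0.39,0,0,-0.002,-1],[-0.474,0.015,0.39,0,0,-0.002,-1]],
], grip_force=15)

```text
time_s: 16.25
ee_pos: [0.7065, -0.0839, 0.1356]
eef_rot: [-3.141, 0.002, 3.063]
force: [0.2, -0.2, 1.3]
grip_width: 0.0434
grip_force: 0.0
```

play_rows([
  [[0,0,0,0,0,0,-1],[0,0,0,0,0,0,-1],[0,0,0,0,0,0,-1],[0,0,0,0,0,0,-1]],
])

```text
time_s: 16.65
ee_pos: [0.7061, -0.0847, 0.135]
eef_rot: [-3.14, 0.001, 3.062]
force: [-0.2, -5.4, 2.9]
grip_width: 0.0216
grip_force: 15.0
```

```bash
python3 - <<'E'
from go import *
o=get_obs();print(o['ee_pos'],o['grip_width'],o['grip_force'],o['force'])
a=np.radians(-4.3);ux=np.array([np.cos(a),np.sin(a)])
ts=[];th0=.322+1.85;p0=o['ee_pos']
for th in np.linspace(th0,.322,11)[1:]:
    dx=94.9*(np.cos(th0)-np.cos(th))/1000;dz=94.9*(np.sin(th)-np.sin(th0))/1000
    ts.append([*(p0[:2]+ux*dx),p0[2]+dz,180,0,175.7])
rows(ts)
E
```

```text
[ 0.70614821 -0.08471967  0.13495277] 0.021618728782825967 14.998176544904709 [-0.20190876 -5.41513696  2.93969713]
[0.0612, -0.0003, -0.0342, -0.0002, 0.0002, -0.0007] n>=0.4
[0.1277, -0.0006, -0.0566, -0.0002, 0.0002, -0.0007] n>=0.7
[0.1971, -0.001, -0.0663, -0.0002, 0.0002, -0.0007] n>=1.0
[0.2672, -0.0013, -0.0632, -0.0002, 0.0002, -0.0007] n>=1.4
[0.3354, -0.0016, -0.0472, -0.0002, 0.0002, -0.0007] n>=1.7
[0.3996, -0.0018, -0.0189, -0.0002, 0.0002, -0.0007] n>=2.0
[0.4575, -0.002, 0.0207, -0.0002, 0.0002, -0.0007] n>=2.3
[0.5071, -0.0022, 0.0703, -0.0002, 0.0002, -0.0007] n>=2.6
[0.5467, -0.0023, 0.1282, -0.0002, 0.0002, -0.0007] n>=2.8
[0.575, -0.0023, 0.1923, -0.0002, 0.0002, -0.0007] n>=3.0
```

play_rows([
  [[0.061,-0.003,-0.034,0,0,0,-1],[0.128,-0.003,-0.057,0,0,0,-1],[0.197,-0.004,-0.066,0,0,0,-1],[0.267,-0.004,-0.063,0,0,0,-1],[0.335,-0.005,-0.047,0,0,0,-1],[0.4,-0.005,-0.019,0,0,0,-1],[0.457,-0.005,0.021,0,0,0,-1],[0.507,-0.005,0.07,0,0,0,-1],[0.547,-0.005,0.128,0,0,0,-1],[0.575,-0.005,0.195,0,0,0,-1]],
])

```text
time_s: 17.65
ee_pos: [0.5621, -0.074, 0.0861]
eef_rot: [-3.141, 0.001, 3.063]
force: [-3.8, -2.7, 3.3]
grip_width: 0.0218
grip_force: 15.0
```

play_rows([
  [[0,0,0.015,0,0,0,-1],[0,0,0.025,0,0,0,-1],[0,0,0.025,0,0,0,-1],[0,0,0.025,0,0,0,-1],[0,0,0.025,0,0,0,0.2],[0,0,0,0,0,0,0.2],[0,0,-0.2,0,0,0,0.2],[0,0,-0.4,0,0,0,0.2],[0,0,-0.6,0,0,0,0.2],[0,0,-0.7,0,0,0,0.2]],
])

```text
time_s: 18.65
ee_pos: [0.5634, -0.0737, 0.2661]
eef_rot: [-3.141, 0.007, 3.063]
force: [-0.1, -0.3, -0.2]
grip_width: 0.0561
grip_force: 0.0
```

```bash
python3 - <<'E'
from meas import *
o=get_obs();print(o['ee_pos'],o['force'],o['time_s'])
for n in('side','scene'):
    c=grab(n);f=c['frame'];P=cloud(c)
    m=sel(f,P,v=(0,60),x=(.53,.60),y=(-.11,-.05),z=(.105,.16)); Q=P[m]; print('disc',len(Q),np.median(Q,0).round(4),Q.min(0).round(3),Q.max(0).round(3))
    m=sel(f,P,h=(45,80),s=(140,255),x=(.38,.66),y=(-.2,.08),z=(.06,.1));Q=P[m]
    print(n,rect(Q),np.percentile(Q[:,2],[50,90,98]).round(3))
    m=sel(f,P,h=(3,16),s=(110,255),x=(.35,.6),y=(-.45,-.2),z=(.03,.13)); Q=P[m]
    for a in (.05,.07,.09,.11): q=Q[abs(Q[:,2]-a)<.007]; print('handle',a,q.mean(0).round(4),len(q))
    m=sel(f,P,x=(.33,.66),y=(-.45,-.18),z=(.003,.02),v=(225,255)); print('pan',rect(P[m]))
    m=sel(f,P,x=(.45,.52),y=(-.45,-.18),z=(.025,.05),v=(100,255)); print('walls',rect(P[m]),m.sum())
E
```

```text
[ 0.5633971  -0.07368369  0.26612161] [-0.12957535 -0.257615   -0.24505571] 18.65
disc 113 [ 0.5643 -0.0665  0.1269] [ 0.551 -0.083  0.109] [ 0.578 -0.061  0.138]
side (array([522., -71.]), array([126.7, 175.2]), 85.6) [0.071 0.077 0.079]
handle 0.05 [ 0.4434 -0.3024  0.0507] 35
handle 0.07 [ 0.4308 -0.3041  0.0703] 41
handle 0.09 [ 0.4211 -0.3065  0.0903] 41
handle 0.11 [ 0.4101 -0.3093  0.11  ] 42
pan (array([ 490.6, -304.1]), array([69.1, 94.6]), 9.0)
walls (array([ 478.4, -305.4]), array([54.3, 97.6]), 8.3) 165
disc 108 [ 0.5697 -0.064   0.1235] [ 0.552 -0.084  0.106] [ 0.58  -0.059  0.133]
scene (array([526.5, -69. ]), array([128.4, 193.1]), 85.6) [0.069 0.075 0.076]
handle 0.05 [ 0.4466 -0.3024  0.0503] 31
handle 0.07 [ 0.435  -0.3041  0.0697] 33
handle 0.09 [ 0.4236 -0.3057  0.0901] 34
handle 0.11 [ 0.4126 -0.3072  0.1102] 34
pan (array([ 482.9, -316.3]), array([39.8, 26.5]), 48.7)
walls (array([ 475.5, -301.3]), array([55.1, 96. ]), 6.3) 130
```

```bash
python3 go.py "0.53 0.12 0.30 180 0 180"
```

```text
now [ 0.5638 -0.0738  0.2654] [-179.96    0.44  175.48] t 18.8 w 0.0567 F [ 0.3  0.  -0.4] q [-0.19  0.29  1.35  0.    1.49 -1.69]
[0.1948, 0.762, -0.1404, -0.0002, 0.0012, -0.0125] n>=4.0
```

play_rows([
  [[0.195,0.762,-0.14,0,0,-0.0125,1],[0.195,0.762,-0.14,0,0,-0.0125,1],[0.195,0.762,-0.14,0,0,-0.0125,1],[0.195,0.762,-0.14,0,0,-0.0125,1],[0.195,0.762,-0.14,0,0,-0.0125,1],[0.195,0.762,-0.14,0,0,-0.0125,1],[0.195,0.762,-0.14,0,0,-0.0125,1]],
])

```text
time_s: 19.45
ee_pos: [0.5291, 0.1192, 0.2949]
eef_rot: [-3.141, -0.001, 3.14]
force: [0.7, -0.6, 0.3]
grip_width: 0.0938
grip_force: 0.0
```

```bash
python3 - <<'E'
from meas import *
c=grab('wrist');f=c['frame'];P=cloud(c);save(c,'w4.png',s=1)
b=dict(h=(103,122),s=(140,255),x=(.45,.75),y=(.03,.25))
m=sel(f,P,**b,z=(.057,.067));Q=P[m];print('rim',rect(Q),Q.min(0),Q.max(0))
for x in (.51,.53,.55,.57,.59):
    q=Q[abs(Q[:,0]-x)<.01]; l=q[q[:,1]<.135,1];r=q[q[:,1]>.135,1]; print(x,len(l),len(r),np.percentile(l,[2,50,98]).round(4) if len(l) else 0,np.percentile(r,[2,50,98]).round(4) if len(r) else 0)
m=sel(f,P,**b,z=(0,.008));Q=P[m];print('floor',rect(Q),Q.min(0),Q.max(0),np.median(Q,0))
m=sel(f,P,s=(0,70),v=(150,255),x=(.5,.72),y=(.07,.2),z=(.008,.05))
k,l,st,ce=cv2.connectedComponentsWithStats(m.astype(np.uint8))
for i in range(1,k):
    if st[i,4]>15: print('stone',ce[i].round(),st[i,4],np.nanmedian(P[l==i],0).round(3))
m=sel(f,P,**b,z=(.012,.022));Q=P[m&(P[...,0]<.53)];print('near end',rect(Q) if len(Q) else 0)
E
```

```text
rim (array([594.6, 136.4]), array([202.9, 131.8]), 0.6) [0.49256158 0.06989913 0.05700364] [0.6956888  0.20313056 0.06522014]
0.51 30 159 [0.0795 0.081  0.082 ] [0.1894 0.1951 0.2009]
0.53 132 143 [0.07   0.0764 0.0819] [0.1895 0.1949 0.2005]
0.55 148 91 [0.0707 0.0768 0.0824] [0.1897 0.193  0.2008]
0.57 136 130 [0.0704 0.0768 0.0822] [0.1899 0.1953 0.2013]
0.59 141 148 [0.0709 0.0765 0.0828] [0.19   0.1957 0.2019]
floor (array([593.1, 136.6]), array([190.3,  96.9]), 0.5) [0.49834353 0.08749709 0.00136346] [0.68826504 0.18580049 0.00799762] [0.57205181 0.14161946 0.00434689]
stone [314. 214.] 229 [0.597 0.105 0.024]
stone [315. 234.] 221 [0.628 0.106 0.024]
stone [337. 235.] 231 [0.629 0.138 0.024]
stone [336. 254.] 226 [0.658 0.137 0.024]
stone [355. 253.] 231 [0.658 0.166 0.024]
stone [315. 254.] 216 [0.659 0.106 0.024]
near end (array([494.7, 135.3]), array([99.4,  3. ]), 89.9)
```

View pics/w4.png

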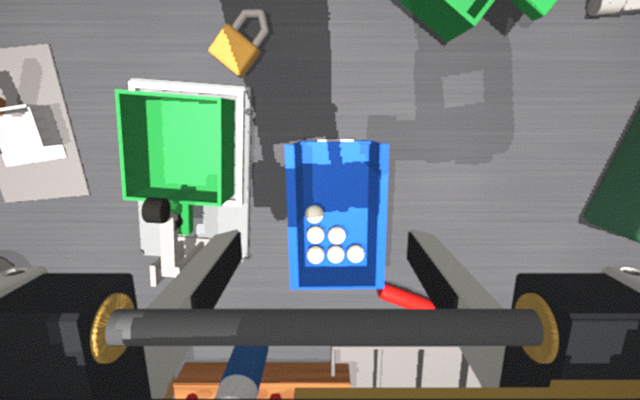

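Six stones are confirmed: (314,214), (315,234), (337,235), (336,254), (355,253) and (315,254). The clamp is shut on the lug at (155,210). Next is the scoop.

```bash
python3 go.py "0.48 -0.11 0.30 180 0 185" "0.45 -0.3 0.30 180 0 188.8"
```

```text
now [0.5292 0.1189 0.2949] [-1.7998e+02 -6.0000e-02  1.7989e+02] t 19.5 w 0.0941 F [-0.4 -0.1 -0.5] q [ 0.15  0.23  1.37 -0.    1.55 -1.42]
[0.1949, -0.916, -0.0199, -0.0, -0.0002, -0.0142] n>=4.7
[0.3135, -1.6762, -0.0196, -0.0, -0.0002, -0.0247] n>=8.5
```

play_rows([
  [[0.195,-0.916,-0.02,0,0,-0.014,1],[0.195,-0.916,-0.02,0,0,-0.014,1],[0.195,-0.916,-0.02,0,0,-0.014,1],[0.195,-0.916,-0.02,0,0,-0.014,1],[0.195,-0.916,-0.02,0,0,-0.014,1],[0.195,-0.916,-0.02,0,0,-0.014,1]],
])

```text
time_s: 20.1
ee_pos: [0.4791, -0.1133, 0.3003]
eef_rot: [-3.141, -0.001, -3.06]
force: [0.1, 0.3, -0.5]
grip_width: 0.094
grip_force: 0.0
```

play_rows([
  [[0.05,-0.76,0,0,0,-0.0105,1],[0.05,-0.76,0,0,0,-0.0105,1],[0.05,-0.76,0,0,0,-0.0105,1],[0.05,-0.76,0,0,0,-0.0105,1],[0.05,-0.76,0,0,0,-0.0105,1],[0.05,-0.76,0,0,0,-0.0105,1]],
])

```text
time_s: 20.7
ee_pos: [0.4841, -0.2998, 0.2998]
eef_rot: [3.141, -0.001, -2.99]
force: [-1.0, 0.9, 0.0]
grip_width: 0.094
grip_force: 0.0
```

```bash
cat > scoop.py <<'E'
from meas import *
c=grab('wrist');f=c['frame'];P=cloud(c)
m=sel(f,P,h=(3,16),s=(110,255),x=(.33,.6),y=(-.45,-.18),z=(.02,.13));Q=P[m]
for a in (.03,.04,.05,.06,.07,.08,.09,.1,.11): 
    q=Q[abs(Q[:,2]-a)<.006]
    if len(q): print('handle',a,len(q),q.mean(0).round(4),q[:,1].min().round(4),q[:,1].max().round(4))
m=sel(f,P,h=(3,16),s=(110,255),x=(.33,.6),y=(-.45,-.18),z=(.112,.13));print('top',P[m].mean(0).round(4),rect(P[m]))
m=sel(f,P,x=(.33,.66),y=(-.45,-.18),z=(.0045,.009),v=(190,255));print('floor',rect(P[m]),m.sum())
m=sel(f,P,x=(.40,.66),y=(-.45,-.18),z=(.03,.045));print('walltops',rect(P[m]),m.sum())
m=sel(f,P,x=(.33,.66),y=(-.45,-.18),z=(.0015,.0065));print('mat',rect(P[m]))
E
python3 scoop.py; python3 go.py
```

```text
handle 0.04 10 [ 0.4553 -0.3087  0.0443] -0.3148 -0.3027
handle 0.05 51 [ 0.4515 -0.3086  0.0506] -0.3169 -0.3011
handle 0.06 64 [ 0.4459 -0.3086  0.0602] -0.3191 -0.3001
handle 0.07 74 [ 0.4402 -0.3102  0.07  ] -0.3196 -0.301
handle 0.08 79 [ 0.4347 -0.3107  0.0797] -0.3199 -0.302
handle 0.09 81 [ 0.4288 -0.3113  0.0902] -0.3205 -0.3032
handle 0.1 91 [ 0.4231 -0.3126  0.0999] -0.3225 -0.3035
handle 0.11 162 [ 0.4095 -0.3146  0.1117] -0.325 -0.3041
top [ 0.4049 -0.3147  0.118 ] (array([ 404.7, -315.2]), array([24.3, 17.6]), 8.9)
floor (array([ 489.7, -302.4]), array([65.5, 87.9]), 8.6) 1931
walltops (array([ 451.4, -307.8]), array([ 3.2, 89.2]), 8.6) 117
mat (array([ 474.1, -304.7]), array([210. , 129.9]), 5.2)
now [ 0.4843 -0.2989  0.3002] [ 1.7996e+02 -2.0000e-02 -1.7124e+02] t 20.8 w 0.0936 F [-0.1 -1.  -0.3] q [-0.62  0.29  1.28  0.    1.58 -2.34]
```

play_rows([
  [[0,0,0,0,0,0.25,0.2],[0,0,0,0,0,0.25,0.2],[0,0,0,0,0,0.25,0.2],[0,0,0,0,0,0.25,0.2],[0,0,0,0,0,0.25,0.2],[0,0,0,0,0,0.25,0.2],[0,0,0,0,0,0.25,0.2],[0,0,0,0,0,0.25,0.2],[0,0,0,0,0,0.25,0.2],[0,0,0,0,0,0.25,0.2]],
])

```text
time_s: 21.75
ee_pos: [0.4847, -0.2978, 0.301]
eef_rot: [3.141, 0.0, 1.79]
force: [0.0, 0.1, -0.3]
grip_width: 0.0562
grip_force: 0.0
```

play_rows([
  [[0,0,0,0,0,0.25,0.2],[0,0,0,0,0,0.25,0.2],[0,0,0,0,0,0.25,0.2],[0,0,0,0,0,0.25,0.2],[0,0,0,0,0,0.25,0.2],[0,0,0,0,0,0.25,0.2],[0,0,0,0,0,0.25,0.2],[0,0,0,0,0,0.25,0.2],[0,0,0,0,0,0.25,0.2],[0,0,0,0,0,0.25,0.2]],
])

```text
time_s: 22.75
ee_pos: [0.4847, -0.2978, 0.301]
eef_rot: [3.141, -0.0, 0.29]
force: [0.2, -0.2, 0.6]
grip_width: 0.0562
grip_force: 0.0
```

```bash
python3 go.py "0.36 -0.32 0.22 180 -30 8.7"
```

```text
now [ 0.4847 -0.2978  0.301 ] [ 1.7998e+02 -3.0000e-02  1.6640e+01] t 22.8 w 0.0562 F [ 0.2 -0.2  0.6] q [-0.62  0.29  1.28  0.    1.58  0.66]
[-0.5034, -0.0579, 0.3236, -0.0057, 0.0831, 0.0216] n>=3.6
```

play_rows([
  [[-0.503,-0.058,0.32,-0.0057,0.0831,0.0216,0.2],[-0.503,-0.058,0.32,-0.0057,0.0831,0.0216,0.2],[-0.503,-0.058,0.32,-0.0057,0.0831,0.0216,0.2],[-0.503,-0.058,0.32,-0.0057,0.0831,0.0216,0.2],[-0.503,-0.058,0.32,-0.0057,0.0831,0.0216,0.2],[-0.503,-0.058,0.32,-0.0057,0.0831,0.0216,0.2]],
])

```text
time_s: 23.35
ee_pos: [0.3597, -0.3217, 0.2212]
eef_rot: [3.141, -0.522, 0.156]
force: [0.6, -0.1, 0.1]
grip_width: 0.0561
grip_force: 0.0
```

```bash
python3 go.py "0.3755 -0.3193 0.165 180 -30 8.7" "0.4348 -0.3102 0.061 180 -30 8.7"
python3 - <<'E'
from meas import *
c=grab('side');f=c['frame'];P=cloud(c)
m=sel(f,P,h=(3,16),s=(110,255),x=(.35,.6),y=(-.45,-.2),z=(.03,.13)); Q=P[m]
for a in (.05,.07,.09,.11): q=Q[abs(Q[:,2]-a)<.007]; print('handle',a,q.mean(0).round(4),len(q))
E
```

```text
now [ 0.3597 -0.3217  0.2212] [179.98 -29.91   8.94] t 23.4 w 0.0561 F [ 0.6 -0.1  0.1] q [-1.1  -0.02  1.9   0.55  1.15  0.12]
[-0.0567, 0.0001, 0.2267, -0.0003, 0.0003, 0.0006] n>=1.2
[-0.0561, 0.0008, 0.7069, -0.0003, 0.0003, 0.0006] n>=3.5
handle 0.05 [ 0.4441 -0.3033  0.0504] 38
handle 0.07 [ 0.4325 -0.3043  0.0698] 35
handle 0.09 [ 0.4224 -0.3061  0.0902] 43
handle 0.11 [ 0.4102 -0.3083  0.1096] 41
```

play_rows([
  [[-0.056,0,0.15,0,0,0.0006,0.2],[-0.056,0,0.3,0,0,0.0006,0.2],[-0.056,0,0.45,0,0,0.0006,0.2],[-0.056,0,0.6,0,0,0.0006,0.2],[-0.056,0,0.707,0,0,0.0006,0.2],[-0.056,0,0.707,0,0,0.0006,0.2],[-0.056,0,0.707,0,0,0.0006,-1],[-0.056,0,0.707,0,0,0.0006,-1],[-0.056,0,0.707,0,0,0.0006,-1],[-0.056,0,0.707,0,0,0.0006,-1]],
], grip_force=60)

```text
time_s: 24.4
ee_pos: [0.4351, -0.3106, 0.0615]
eef_rot: [-3.141, -0.524, 0.152]
force: [-0.2, -0.5, -0.1]
grip_width: 0.0277
grip_force: 0.0
```

play_rows([
  [[0,0,0,0,0,0,-1],[0,0,0,0,0,0,-1],[0,0,0,0,0,0,-1]],
])

```text
time_s: 24.7
ee_pos: [0.4351, -0.3104, 0.0611]
eef_rot: [-3.14, -0.523, 0.152]
force: [-4.2, 2.1, 6.9]
grip_width: 0.0196
grip_force: 60.0
```

```bash
python3 scoop.py|tail -4; python3 go.py "0.4348 -0.3102 0.161 180 -30 8.7"
```

```text
top [ 0.4052 -0.3155  0.1183] (array([ 405.9, -315.5]), array([23.2, 19.9]), 8.7)
floor (array([ 493. , -302.4]), array([61.3, 89.7]), 8.7) 7139
walltops (array([ 477.8, -304.5]), array([55.4, 90.4]), 8.8) 1455
mat (array([ 485.7, -304.8]), array([189.6, 130.1]), 5.1)
now [ 0.4351 -0.3104  0.0611] [-179.9   -29.99    8.71] t 24.8 w 0.02 F [-4.1  1.2  7.5] q [-0.93  0.29  1.97  0.71  0.75 -0.01]
[0.199, -0.0017, -0.3467, -0.0003, 0.0, 0.0] n>=2.0
```

Gripped at 20 mm. I'll regrip with the tool nearly upright, so the wrist has range both for tilting back and for dumping.

```bash
python3 go.py "0.4232 -0.3125 0.0566 180 -10 8.7"
```

```text
now [ 0.4351 -0.3104  0.0611] [-179.9   -29.99    8.71] t 24.8 w 0.02 F [-4.1  1.2  7.5] q [-0.93  0.29  1.97  0.71  0.75 -0.01]
[-0.0507, 0.0009, -0.0086, -0.0003, -0.0555, 0.0001] n>=2.3
```

play_rows([
  [[0,0,0,0,0,0,0],[0,0,0,0,0,0,0],[0,0,0,0,0,0,0],[-0.02,0.001,-0.003,0,-0.02,0,0],[-0.04,0.001,-0.006,0,-0.04,0,0],[-0.051,0.001,-0.009,0,-0.0555,0,0],[-0.051,0.001,-0.009,0,-0.0555,0,0],[-0.051,0.001,-0.009,0,-0.0555,0,-1],[-0.051,0.001,-0.009,0,-0.0555,0,-1],[-0.051,0.001,-0.009,0,-0.0555,0,-1]],
])

```text
time_s: 25.75
ee_pos: [0.4225, -0.3122, 0.0558]
eef_rot: [-3.139, -0.175, 0.152]
force: [-0.3, 0.6, 0.7]
grip_width: 0.0266
grip_force: 0.0
```

play_rows([
  [[0,0,0,0,0,0,-1],[0,0,0,0,0,0,-1],[0,0,0,0,0,0,-1]],
])

```text
time_s: 26.05
ee_pos: [0.4229, -0.3123, 0.056]
eef_rot: [-3.139, -0.174, 0.152]
force: [-0.7, -0.9, -0.5]
grip_width: 0.0196
grip_force: 60.0
```

```bash
python3 scoop.py|tail -3;python3 go.py "0.4235 -0.312 0.20 180 -10 8.7" "0.45 -0.2 0.26 180 -10 5"
```

```text
floor (array([ 489.2, -302.5]), array([68.9, 89.5]), 8.7) 10067
walltops (array([ 478.2, -304.3]), array([54.7, 90.2]), 8.9) 1481
mat (array([ 479.8, -305.4]), array([200.3, 130.1]), 5.3)
now [ 0.423  -0.3123  0.056 ] [-179.87   -9.99    8.74] t 26.1 w 0.0199 F [-0.6 -0.1  0.8] q [-0.78  0.34  1.82  0.18  0.89  0.53]
[0.1022, -0.002, -0.5667, -0.0004, 0.0, 0.0001] n>=2.9
[0.314, -0.4292, -0.7721, -0.0022, 0.0, 0.0102] n>=4.7
```

```bash
cat > sc.py <<'E'
# python3 sc.py "lipx lipy lipz pitch(lip down +) yaw" ... : rows for scoop lip poses
import sys
from go import *
OFF=np.array([-.0754,0.0004,.053])
def tcp(l):
    x,y,z,p,w=l; Rs=R.from_euler('xyz',[0,p,w],degrees=True)
    org=np.array([x,y,z])+Rs.apply([-.026,0,0]); t=org+Rs.apply(OFF)
    return [*t,*(Rs*R.from_euler('xyz',[180,-10,0],degrees=True)).as_euler('xyz',degrees=True)]
if __name__=='__main__':
    o=get_obs();print('now',o['ee_pos'].round(4),np.degrees(o['eef_rot']).round(2),'t',round(o['time_s'],1),'w',round(o['grip_width'],4),'F',o['force'].round(1),'q',o['qpos'].round(2))
    Rs=R.from_euler('xyz',o['eef_rot'])*R.from_euler('xyz',[180,-10,0],degrees=True).inv()
    print('lip now',(o['ee_pos']+Rs.apply([.026,0,0]-OFF)).round(4),Rs.as_euler('xyz',degrees=True).round(1))
    rows([tcp([float(v) for v in a.split()]) for a in sys.argv[1:]])
E
python3 sc.py "0.523 -0.297 0.003 0 8.7" "0.523 -0.297 0.2 0 8.7" "0.523 -0.08 0.22 0 3"
```

```text
now [ 0.423  -0.3123  0.056 ] [-179.87   -9.99    8.74] t 26.1 w 0.0199 F [-0.6 -0.1  0.8] q [-0.78  0.34  1.82  0.18  0.89  0.53]
lip now [ 0.5232 -0.2971  0.003 ] [0.1 0.  8.8]
[-0.0008, -0.0014, 0.0, -0.0004, 0.0, 0.0001] n>=0.0
[0.1359, -0.0032, -0.776, -0.0004, 0.0, 0.0001] n>=3.9
[0.2818, -0.9015, -0.8295, -0.0031, 0.0, 0.0157] n>=6.3
```

play_rows([
  [[0.01,0,-0.06,0,0,0,-1],[0.03,0,-0.2,0,0,0,-1],[0.06,0,-0.36,0,0,0,-1],[0.09,0,-0.52,0,0,0,-1],[0.12,0,-0.68,0,0,0,-1],[0.136,-0.003,-0.776,0,0,0,-1],[0.136,-0.003,-0.776,0,0,0,-1]],
])

```text
time_s: 26.8
ee_pos: [0.4236, -0.3125, 0.256]
eef_rot: [3.14, -0.177, 0.154]
force: [0.1, -0.1, -1.8]
grip_width: 0.0198
grip_force: 60.0
```

```bash
python3 - <<'E'
from meas import *
o=get_obs();Rt=R.from_euler('xyz',o['eef_rot']);c=grab('wrist');f=c['frame'];P=cloud(c)
# points in nominal scoop frame
from sc import OFF
Rs=Rt*R.from_euler('xyz',[180,-10,0],degrees=True).inv();org=o['ee_pos']-Rs.apply(OFF)
S=(P-org)@Rs.as_matrix()
m=sel(f,S,v=(150,255),s=(0,60),x=(-.04,.04),y=(-.038,.038),z=(-.02,.02));Q=S[m]
A=np.c_[Q[:,:2],np.ones(len(Q))];k=np.linalg.lstsq(A,Q[:,2],rcond=None)[0];print(len(Q),'floor plane z=ax+by+c',k.round(4),'x',Q[:,0].min(),Q[:,0].max())
E
python3 sc.py "0.523 -0.08 0.22 0 3" "0.5 0.1 0.22 0 0.6"
```

```text
8916 floor plane z=ax+by+c [-0.001  -0.0001  0.0029] x -0.039753174936782786 0.026147938618472973
now [ 0.423  -0.312   0.2534] [-179.94  -10.04    8.77] t 26.9 w 0.02 F [-0.  -0.4 -2.2] q [-0.78  0.13  1.59  0.15  1.33  0.61]
lip now [ 0.5233 -0.2968  0.2004] [ 0.1 -0.   8.8]
[0.1449, -0.8985, -0.0531, -0.003, -0.0001, 0.0158] n>=4.6
[0.1656, -1.641, -0.0487, -0.0041, -0.0001, 0.0224] n>=8.3
```

play_rows([
  [[0.03,-0.15,-0.05,0,0,0.003,-1],[0.06,-0.33,-0.05,0,0,0.006,-1],[0.09,-0.52,-0.05,-0.002,0,0.009,-1],[0.12,-0.71,-0.05,-0.003,0,0.013,-1],[0.145,-0.9,-0.05,-0.003,0,0.0158,-1],[0.145,-0.9,-0.05,-0.003,0,0.0158,-1],[0.145,-0.9,-0.05,-0.003,0,0.0158,-1]],
])

```text
time_s: 27.55
ee_pos: [0.4214, -0.0836, 0.2706]
eef_rot: [-3.14, -0.172, 0.055]
force: [-0.2, 0.2, -1.9]
grip_width: 0.0201
grip_force: 60.0
```

```bash
python3 sc.py "0.535 0.136 0.22 15 0.6" "0.535 0.136 0.06 22 0.6"
```

```text
now [ 0.4214 -0.0836  0.2706] [-179.9    -9.86    3.13] t 27.6 w 0.0201 F [-0.2  0.2 -1.9] q [-0.32 -0.14  1.82  0.07  1.31  1.18]
lip now [ 0.5225 -0.0783  0.2173] [0.1 0.1 3.1]
[0.1812, -0.8687, -0.0761, -0.0006, -0.0413, 0.0071] n>=4.5
[0.1178, -0.866, 0.5231, -0.0001, -0.0607, 0.0071] n>=5.1
```

play_rows([
  [[0.04,-0.2,-0.02,0,-0.01,0.002,-1],[0.08,-0.4,-0.04,0,-0.02,0.004,-1],[0.12,-0.6,-0.06,0,-0.03,0.005,-1],[0.16,-0.76,-0.07,0,-0.04,0.007,-1],[0.181,-0.869,-0.076,-0.0006,-0.0413,0.0071,-1],[0.181,-0.869,-0.076,-0.0006,-0.0413,0.0071,-1],[0.181,-0.869,-0.076,-0.0006,-0.0413,0.0071,-1]],
])

```text
time_s: 28.25
ee_pos: [0.452, 0.1336, 0.2974]
eef_rot: [3.14, 0.088, 0.007]
force: [-0.7, -0.5, -2.0]
grip_width: 0.0199
grip_force: 60.0
```

```bash
python3 sc.py "0.540 0.136 0.05 22 0.6" "0.540 0.136 0.007 22 0.6" "0.560 0.136 0.0055 17 0.6" "0.58 0.1363 0.005 12 0.6" "0.6 0.1365 0.0045 7 0.6" "0.62 0.1367 0.0045 5 0.6"
```

```text
now [0.452  0.1336 0.2974] [179.93   5.03   0.4 ] t 28.2 w 0.0199 F [-0.7 -0.5 -2. ] q [0.2  0.12 1.49 0.02 1.62 1.76]
lip now [0.5362 0.1337 0.2199] [-0.1 15.   0.4]
[0.1114, -0.0083, 0.6336, 0.0001, -0.0194, -0.0006] n>=3.2
[0.1265, -0.0085, 0.805, 0.0001, -0.0194, -0.0006] n>=4.1
[0.18, -0.0079, 0.8336, 0.0001, -0.0055, -0.0006] n>=4.3
[0.2358, -0.0085, 0.8604, 0.0002, 0.0084, -0.0006] n>=4.5
[0.2944, -0.0087, 0.8892, 0.0002, 0.0223, -0.0006] n>=4.7
[0.3665, -0.0089, 0.8963, 0.0002, 0.0279, -0.0005] n>=4.8
```

play_rows([
  [[0.03,-0.008,0.15,0,-0.006,0,-1],[0.06,-0.008,0.3,0,-0.012,0,-1],[0.09,-0.008,0.45,0,-0.018,0,-1],[0.111,-0.008,0.6,0,-0.0194,0,-1],[0.118,-0.008,0.7,0,-0.0194,-0.0006,-1],[0.126,-0.008,0.78,0,-0.0194,-0.0006,-1],[0.127,-0.0085,0.8,0,-0.0194,-0.0006,-1],[0.127,-0.0085,0.8,0,-0.0194,-0.0006,-1]],
])

```text
time_s: 29.05
ee_pos: [0.4661, 0.1355, 0.0966]
eef_rot: [3.141, 0.208, 0.009]
force: [0.4, 0.1, -1.2]
grip_width: 0.0196
grip_force: 60.0
```

```bash
python3 sc.py "0.555 0.136 0.0055 17 0.6" "0.57 0.1363 0.005 12 0.6" "0.585 0.1364 0.0045 8 0.6" "0.60 0.1365 0.0045 6 0.6" "0.615 0.1367 0.004 5 0.6" "0.63 0.1367 0.004 4 0.6" "0.645 0.137 0.004 4 0.6" "0.66 0.137 0.004 4 0.6"
```

```text
now [0.4661 0.1355 0.0966] [179.98  11.94   0.54] t 29.1 w 0.0196 F [ 0.4  0.1 -1.2] q [0.19 0.38 1.65 0.04 1.32 1.73]
lip now [0.5404 0.1357 0.0096] [-0.  21.9  0.5]
[0.038, -0.0001, 0.0362, 0.0, 0.0137, -0.0002] n>=0.6
[0.0771, -0.0007, 0.0602, 0.0, 0.0276, -0.0002] n>=1.2
[0.1224, -0.0005, 0.0786, 0.0, 0.0387, -0.0002] n>=1.6
[0.1749, -0.0004, 0.0809, 0.0, 0.0443, -0.0002] n>=1.9
[0.2312, -0.0006, 0.0779, 0.0, 0.047, -0.0002] n>=2.0
[0.2871, -0.0, 0.073, 0.0, 0.0498, -0.0002] n>=2.1
[0.3458, -0.0007, 0.0606, 0.0, 0.0498, -0.0002] n>=2.1
[0.4045, -0.0001, 0.0482, 0.0, 0.0498, -0.0002] n>=2.1
```

play_rows([
  [[0.036,0,0.034,0,0.008,0,-1],[0.073,0,0.058,0,0.022,0,-1],[0.122,0,0.078,0,0.0387,0,-1],[0.175,0,0.081,0,0.0443,0,-1],[0.231,0,0.078,0,0.047,0,-1],[0.287,0,0.073,0,0.05,0,-1],[0.346,0,0.061,0,0.05,0,-1],[0.405,0,0.048,0,0.05,0,-1],[0.405,0,0.048,0,0.05,0,-1]],
])

```text
time_s: 29.95
ee_pos: [0.5646, 0.1374, 0.0645]
eef_rot: [3.141, -0.108, 0.01]
force: [-0.5, 0.7, -2.2]
grip_width: 0.0194
grip_force: 60.0
```

```bash
cat > st.py <<'E'
from meas import *
for n in ('wrist','side','scene'):
    c=grab(n);f=c['frame'];P=cloud(c)
    m=sel(f,P,s=(0,70),v=(170,255),x=(.48,.72),y=(.07,.2),z=(.006,.09))
    k,l,st,ce=cv2.connectedComponentsWithStats(m.astype(np.uint8))
    for i in range(1,k):
        if st[i,4]>15: print(n,ce[i].round(),st[i,4],np.nanmedian(P[l==i],0).round(3))
E
python3 st.py; python3 sc.py "0.665 0.137 0.004 4 0.6" "0.675 0.137 0.004 4 0.6" "0.684 0.137 0.004 3 0.6"
python3 -c "
from h import *
c=grab('side');save(c,'s5.png',(210,200,360,310),4)"
```

```text
wrist [329.  67.] 997 [0.674 0.135 0.024]
wrist [371.  67.] 992 [0.674 0.106 0.024]
wrist [284.  68.] 1002 [0.673 0.166 0.024]
wrist [325. 131.] 10174 [0.631 0.138 0.011]
wrist [261. 157.] 476 [0.609 0.181 0.044]
wrist [391. 144.] 324 [0.621 0.094 0.044]
wrist [354. 185.] 24 [0.595 0.118 0.05 ]
wrist [372. 185.] 74 [0.595 0.106 0.05 ]
side [263. 260.] 728 [0.642 0.129 0.024]
scene [350. 271.] 387 [0.625 0.129 0.012]
now [0.5625 0.1376 0.0642] [179.98  -6.09   0.63] t 30.1 w 0.0193 F [-0.3  0.1 -3.5] q [ 0.19  0.43  1.65 -0.02  0.95  1.76]
lip now [0.6601 0.1383 0.0044] [-0.   3.9  0.6]
[0.0199, 0.0052, 0.003, 0.0, -0.0002, 0.0001] n>=0.1
[0.0596, 0.0056, 0.0072, 0.0, -0.0002, 0.0001] n>=0.3
[0.0906, 0.006, 0.0174, 0.0, 0.0025, 0.0001] n>=0.5
```

View pics/s5.png

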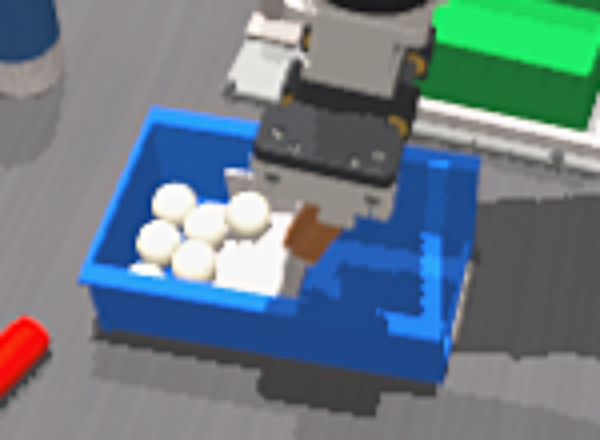

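Three stones are now in the pan and three are against the far wall, with the lip right at them. I'll push on under them.

play_rows([
  [[0.02,0.003,0.004,0,0,0,-1],[0.04,0.003,0.006,0,0,0,-1],[0.06,0.003,0.008,0,0,0,-1],[0.075,0.003,0.01,0,0.001,0,-1],[0.09,0.003,0.016,0,0.002,0,-1],[0.1,0.003,0.018,0,0.002,0,-1],[0.1,0.003,0.018,0,0.002,0,-1]],
])

```text
time_s: 30.85
ee_pos: [0.5884, 0.1373, 0.0624]
eef_rot: [3.141, -0.12, 0.011]
force: [-0.5, -0.6, -3.1]
grip_width: 0.0196
grip_force: 60.0
```

```bash
python3 st.py; python3 sc.py "0.687 0.138 0.004 -5 0.6" "0.686 0.138 0.006 -15 0.6" "0.684 0.138 0.012 -22 0.6"  "0.68 0.138 0.06 -22 0.6"
```

```text
wrist [326. 134.] 11342 [0.652 0.136 0.026]
wrist [268. 162.] 639 [0.624 0.181 0.044]
wrist [392. 117.] 106 [0.663 0.094 0.042]
side [258. 259.] 539 [0.655 0.132 0.029]
scene [346. 272.] 235 [0.642 0.127 0.027]
now [0.5882 0.1373 0.0625] [179.99  -6.86   0.64] t 31.0 w 0.0199 F [ 0.2  0.5 -3. ] q [ 0.18  0.48  1.59 -0.02  0.96  1.75]
lip now [0.6866 0.138  0.004 ] [-0.   3.1  0.6]
[-0.0341, -0.0002, 0.0543, 0.0, 0.0226, 0.0001] n>=0.9
[-0.0702, -0.0003, 0.1185, 0.0, 0.0504, 0.0001] n>=2.1
[-0.0906, -0.0004, 0.1475, -0.0, 0.0698, 0.0001] n>=2.9
[-0.0836, -0.0005, -0.0451, -0.0, 0.0698, 0.0001] n>=2.9
```

```bash
python3 sc.py "0.687 0.138 0.009 -3 0.6" "0.687 0.138 0.0145 -7 0.6" "0.687 0.138 0.021 -12 0.6" "0.686 0.138 0.029 -17 0.6" "0.685 0.138 0.038 -22 0.6" "0.683 0.138 0.06 -22 0.6" "0.68 0.138 0.11 -22 0.6" "0.67 0.138 0.19 -22 0.6"
```

```text
now [0.5882 0.1373 0.0625] [179.99  -6.86   0.64] t 31.0 w 0.0199 F [ 0.2  0.5 -3. ] q [ 0.18  0.48  1.59 -0.02  0.96  1.75]
lip now [0.6866 0.138  0.004 ] [-0.   3.1  0.6]
[-0.0237, -0.0002, 0.0207, 0.0, 0.017, 0.0001] n>=0.7
[-0.0367, -0.0002, 0.0267, 0.0, 0.0282, 0.0001] n>=1.2
[-0.0505, -0.0002, 0.0371, 0.0, 0.042, 0.0001] n>=1.8
[-0.0643, -0.0003, 0.0423, -0.0, 0.0559, 0.0001] n>=2.3
[-0.0742, -0.0003, 0.0447, -0.0, 0.0698, 0.0001] n>=2.9
[-0.0717, -0.0004, -0.0436, -0.0, 0.0698, 0.0001] n>=2.9
[-0.0597, -0.0005, -0.2436, -0.0, 0.0698, 0.0001] n>=2.9
[-0.0612, -0.0009, -0.5661, -0.0, 0.0698, 0.0001] n>=2.9
```

play_rows([
  [[-0.024,0,0.02,0,0.017,0,-1],[-0.037,0,0.026,0,0.028,0,-1],[-0.05,0,0.036,0,0.042,0,-1],[-0.064,0,0.042,0,0.056,0,-1],[-0.074,0,0.044,0,0.07,0,-1],[-0.074,0,0.044,0,0.07,0,-1],[-0.072,0,0,0,0.07,0,-1],[-0.071,0,-0.05,0,0.07,0,-1],[-0.066,0,-0.14,0,0.07,0,-1],[-0.06,0,-0.24,0,0.07,0,-1]],
])

```text
time_s: 32.0
ee_pos: [0.5664, 0.1373, 0.1224]
eef_rot: [-3.141, -0.558, 0.011]
force: [0.4, 0.3, -3.6]
grip_width: 0.0199
grip_force: 60.0
```

```bash
python3 sc.py "0.67 0.138 0.19 -22 0.6"; python3 - <<'E'
from meas import *
c=grab('wrist');save(c,'w6.png')
c=grab('side');f=c['frame'];P=cloud(c)
m=sel(f,P,s=(0,70),v=(170,255),x=(.49,.70),y=(.09,.2),z=(.006,.035));print(m.sum())
E
```

```text
now [0.5664 0.1373 0.1224] [-179.95  -32.      0.64] t 32.0 w 0.0199 F [ 0.4  0.3 -3.6] q [ 0.23  0.18  1.95 -0.25  0.48  1.98]
lip now [0.6803 0.1382 0.1112] [  0.  -22.    0.6]
[0.1321, -0.0003, -0.2891, -0.0002, 0.0, 0.0001] n>=1.6
0
```

View pics/w6.png

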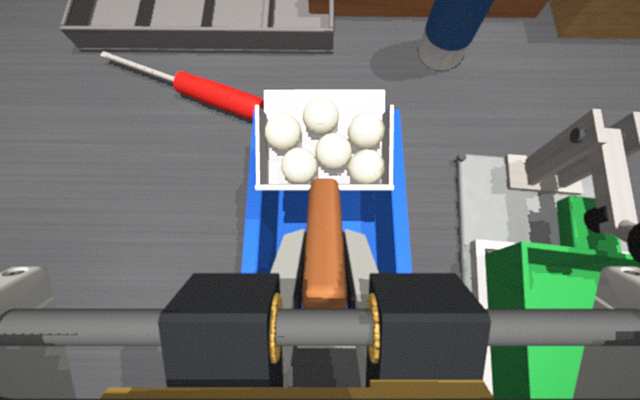

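All six stones are in the pan: (283,131), (320,115), (366,129), (299,165), (333,150) and (366,166). The bin is empty. Now I'll carry them to the tub.

```bash
python3 sc.py "0.66 0.136 0.2 -20 0.6" "0.58 0.05 0.2 -20 -2" "0.50 -0.0675 0.2 -20 -4.3"
```

```text
now [0.5682 0.1377 0.1253] [-179.87  -32.4     0.59] t 32.1 w 0.02 F [-0.1  0.1 -3.1] q [ 0.23  0.18  1.95 -0.26  0.48  1.99]
lip now [0.6822 0.1386 0.1149] [  0.1 -22.4   0.6]
[0.1193, 0.0082, -0.3498, -0.0003, -0.0067, -0.0] n>=1.8
[-0.1534, 0.3279, -0.5235, -0.0041, -0.0066, 0.0062] n>=3.2
[-0.4266, 0.776, -0.6979, -0.0074, -0.0066, 0.0116] n>=5.6
```

play_rows([
  [[0.03,0,-0.08,0,-0.001,0,-1],[0.07,0,-0.18,0,-0.003,0,-1],[0.1,0.005,-0.28,0,-0.005,0,-1],[0.12,0.008,-0.35,0,-0.0067,0,-1],[0.08,0.05,-0.38,-0.001,-0.0067,0.001,-1],[0.02,0.12,-0.42,-0.002,-0.0067,0.002,-1],[-0.04,0.19,-0.45,-0.003,-0.0067,0.004,-1],[-0.1,0.26,-0.49,-0.004,-0.0066,0.005,-1],[-0.153,0.328,-0.52,-0.004,-0.0066,0.0062,-1],[-0.153,0.328,-0.52,-0.004,-0.0066,0.0062,-1]],
])

```text
time_s: 33.1
ee_pos: [0.4646, 0.0529, 0.2101]
eef_rot: [3.14, -0.517, -0.036]
force: [0.7, 0.2, -3.4]
grip_width: 0.0196
grip_force: 60.0
```

```bash
python3 sc.py "0.55 0.01 0.2 -20 -2"  "0.50 -0.0675 0.2 -20 -4.3"
```

```text
now [0.4646 0.0529 0.2101] [179.91 -29.63  -2.04] t 33.1 w 0.0196 F [ 0.7  0.2 -3.4] q [ 0.07 -0.21  2.09 -0.08  0.75  1.72]
lip now [0.5778 0.0483 0.1942] [ -0.1 -19.6  -2.1]
[-0.0823, 0.158, -0.0697, 0.0003, 0.001, -0.0001] n>=1.0
[-0.246, 0.4568, -0.1624, -0.0029, 0.001, 0.0055] n>=2.7
```

play_rows([
  [[-0.03,0.05,-0.02,0,0,0,-1],[-0.07,0.12,-0.04,0,0,0.001,-1],[-0.11,0.2,-0.07,-0.001,0,0.002,-1],[-0.15,0.28,-0.1,-0.002,0,0.003,-1],[-0.19,0.36,-0.13,-0.002,0,0.004,-1],[-0.225,0.42,-0.15,-0.003,0,0.005,-1],[-0.246,0.457,-0.162,-0.003,0.001,0.0055,-1],[-0.246,0.457,-0.162,-0.003,0.001,0.0055,-1]],
])

```text
time_s: 33.9
ee_pos: [0.3882, -0.0584, 0.2154]
eef_rot: [3.141, -0.524, -0.075]
force: [-0.2, 0.3, -3.9]
grip_width: 0.0195
grip_force: 60.0
```

```bash
python3 sc.py "0.50 -0.068 0.11 -15 -4.3" "0.495 -0.0675 0.08 -5 -4.3" "0.485 -0.067 0.07 5 -4.3" "0.48 -0.0665 0.065 15 -4.3" "0.475 -0.066 0.06 25 -4.3" "0.472 -0.066 0.06 32 -4.3" "0.47 -0.066 0.06 40 -4.3" "0.47 -0.066 0.06 50 -4.3" "0.47 -0.066 0.06 58 -4.3" "0.47 -0.066 0.06 66 -4.3"
```

```text
now [ 0.3882 -0.0584  0.2154] [179.94 -30.05  -4.32] t 33.9 w 0.0195 F [-0.2  0.3 -3.9] q [-0.34 -0.44  2.24  0.17  0.84  1.23]
lip now [ 0.5012 -0.0674  0.2004] [ -0.1 -20.1  -4.3]
[-0.1591, 0.003, 0.2797, 0.0002, -0.014, -0.0001] n>=1.6
[-0.1776, 0.0025, 0.3198, 0.0002, -0.0418, -0.0001] n>=1.8
[-0.1649, 0.0035, 0.2916, 0.0002, -0.0696, -0.0001] n>=2.9
[-0.1186, 0.003, 0.2685, 0.0002, -0.0974, -0.0001] n>=4.1
[-0.0681, 0.0025, 0.2587, 0.0002, -0.1251, -0.0001] n>=5.2
[-0.0227, 0.0034, 0.249, 0.0002, -0.1446, -0.0001] n>=6.1
[0.0342, 0.004, 0.249, 0.0001, -0.1668, -0.0002] n>=7.0
[0.112, 0.004, 0.2665, 0.0001, -0.1946, -0.0002] n>=8.2
[0.1713, 0.0039, 0.2901, 0.0001, -0.2168, -0.0002] n>=9.1
[0.2268, 0.0039, 0.3216, 0.0001, -0.239, -0.0002] n>=10.0
```

```bash
python3 sc.py "0.50 -0.068 0.13 -15 -4.3" "0.49 -0.0675 0.108 -6 -4.3" "0.482 -0.067 0.095 2 -4.3" "0.48 -0.0665 0.086 10 -4.3" "0.478 -0.066 0.078 18 -4.3" "0.475 -0.066 0.072 25 -4.3"|tail -6; echo; python3 sc.py "0.472 -0.066 0.065 32 -4.3" "0.47 -0.066 0.06 40 -4.3" "0.47 -0.066 0.06 50 -4.3" "0.47 -0.066 0.06 58 -4.3" "0.47 -0.066 0.06 66 -4.3" |tail -5
```

```text
[-0.1191, 0.0031, 0.2104, 0.0002, -0.014, -0.0001] n>=1.2
[-0.1451, 0.0041, 0.2177, 0.0002, -0.039, -0.0001] n>=1.6
[-0.1462, 0.0045, 0.2107, 0.0002, -0.0613, -0.0001] n>=2.6
[-0.1141, 0.0031, 0.2094, 0.0002, -0.0835, -0.0001] n>=3.5
[-0.0765, 0.0017, 0.2129, 0.0002, -0.1057, -0.0001] n>=4.4
[-0.044, 0.0026, 0.2172, 0.0002, -0.1251, -0.0001] n>=5.2

[-0.0126, 0.0035, 0.2317, 0.0002, -0.1446, -0.0001] n>=6.1
[0.0342, 0.004, 0.249, 0.0001, -0.1668, -0.0002] n>=7.0
[0.112, 0.004, 0.2665, 0.0001, -0.1946, -0.0002] n>=8.2
[0.1713, 0.0039, 0.2901, 0.0001, -0.2168, -0.0002] n>=9.1
[0.2268, 0.0039, 0.3216, 0.0001, -0.239, -0.0002] n>=10.0
```

play_rows([
  [[-0.08,0.003,0.14,0,-0.008,0,-1],[-0.119,0.003,0.21,0,-0.014,0,-1],[-0.132,0.003,0.214,0,-0.026,0,-1],[-0.145,0.004,0.218,0,-0.039,0,-1],[-0.146,0.004,0.211,0,-0.061,0,-1],[-0.13,0.003,0.21,0,-0.073,0,-1],[-0.114,0.003,0.209,0,-0.0835,0,-1],[-0.095,0.003,0.211,0,-0.095,0,-1],[-0.076,0.003,0.213,0,-0.106,0,-1],[-0.076,0.003,0.213,0,-0.106,0,-1]],
])

```text
time_s: 34.9
ee_pos: [0.4001, -0.0587, 0.159]
eef_rot: [3.14, 0.143, -0.074]
force: [0.0, 0.2, -4.2]
grip_width: 0.0199
grip_force: 60.0
```

```bash
python3 sc.py "0.475 -0.066 0.072 25 -4.3" "0.472 -0.066 0.065 32 -4.3" "0.47 -0.066 0.06 40 -4.3" "0.47 -0.066 0.06 50 -4.3" "0.47 -0.066 0.06 60 -4.3" "0.47 -0.066 0.06 66 -4.3"
```

```text
now [ 0.4001 -0.0587  0.159 ] [179.91   8.22  -4.23] t 34.9 w 0.0199 F [ 0.   0.2 -4.2] q [-0.22  0.1   1.84 -0.02  1.35  1.43]
lip now [ 0.4796 -0.0651  0.0769] [-0.1 18.2 -4.2]
[0.0205, 0.005, -0.0189, 0.0003, -0.0188, 0.0002] n>=0.8
[0.0541, 0.006, -0.0269, 0.0003, -0.0383, 0.0002] n>=1.6
[0.1016, 0.0066, -0.0423, 0.0003, -0.0605, 0.0002] n>=2.5
[0.1736, 0.0068, -0.0768, 0.0003, -0.0883, 0.0001] n>=3.7
[0.2504, 0.0069, -0.0983, 0.0003, -0.1161, 0.0001] n>=4.9
[0.2979, 0.007, -0.1046, 0.0003, -0.1327, 0.0001] n>=5.6
```

play_rows([
  [[0.01,0.005,-0.01,0,-0.009,0,-1],[0.02,0.005,-0.019,0,-0.019,0,-1],[0.037,0.005,-0.023,0,-0.028,0,-1],[0.054,0.005,-0.027,0,-0.038,0,-1],[0.078,0.006,-0.034,0,-0.049,0,-1],[0.102,0.006,-0.042,0,-0.0605,0,-1],[0.138,0.006,-0.06,0,-0.074,0,-1],[0.174,0.007,-0.077,0,-0.088,0,-1],[0.25,0.007,-0.098,0,-0.116,0,-1],[0.298,0.007,-0.105,0,-0.1327,0,-1]],
])

```text
time_s: 35.9
ee_pos: [0.4768, -0.0662, 0.175]
eef_rot: [3.138, 0.977, -0.077]
force: [0.1, -0.9, -0.9]
grip_width: 0.0198
grip_force: 60.0
```

play_rows([
  [[0,0,0,0,0,0,-1],[0,0,0,0,0,0,-1],[0,0,0,0,0,0,-1],[0,0,0,0,0,0,-1]],
])

```text
time_s: 36.3
ee_pos: [0.4754, -0.0666, 0.1769]
eef_rot: [3.139, 0.97, -0.077]
force: [0.6, 0.4, -1.9]
grip_width: 0.0203
grip_force: 60.0
```

```bash
cat > tubst.py <<'E'
from meas import *
n6=np.array([.5,-.068]);a=np.radians(-4.2)
for n in ('wrist','side','scene'):
    c=grab(n);f=c['frame'];P=cloud(c)
    m=sel(f,P,s=(0,70),v=(150,255),x=(.43,.57),y=(-.14,0.0),z=(.014,.08))
    k,l,st,ce=cv2.connectedComponentsWithStats(m.astype(np.uint8))
    for i in range(1,k):
        if st[i,4]>15: print(n,ce[i].round(),st[i,4],np.nanmedian(P[l==i],0).round(3),P[l==i][:,2].max().round(3))
    if n=='side':
        m=sel(f,P,v=(0,60),x=(.53,.60),y=(-.11,-.05),z=(.105,.16)); Q=P[m]
        if len(Q): print('disc',len(Q),np.median(Q,0).round(4),Q[:,2].max().round(3))
E
python3 tubst.py; python3 sc.py "0.46 -0.065 0.12 30 -4.3" "0.45 -0.065 0.2 0 -4.3"
```

```text
wrist [263.  18.] 1221 [ 0.51  -0.028  0.035] 0.041
wrist [309.   4.] 20 [ 0.517 -0.06   0.033] 0.034
wrist [374.  32.] 1107 [ 0.49  -0.104  0.032] 0.038
wrist [324. 100.] 2760 [ 0.468 -0.066  0.072] 0.08
side [325. 204.] 174 [ 0.535 -0.069  0.035] 0.08
disc 113 [ 0.5642 -0.0663  0.127 ] 0.137
scene [320. 208.] 26 [ 0.489 -0.1    0.032] 0.036
now [ 0.4754 -0.0667  0.1762] [179.87  55.72  -4.38] t 36.5 w 0.0196 F [ 1.2 -0.4 -1.3] q [-0.17  0.8   1.09 -0.1   2.22  1.46]
lip now [ 0.4687 -0.0668  0.062 ] [-0.2 65.7 -4.4]
[-0.3064, -0.0038, 0.1627, 0.0002, 0.0992, -0.0001] n>=4.2
[-0.5395, -0.0007, 0.2462, 0.0002, 0.1826, -0.0] n>=7.7
```

```bash
python3 sc.py "0.467 -0.066 0.11 60 -4.3" "0.46 -0.065 0.16 30 -4.3" "0.46 -0.066 0.23 0 -4.3"|tail -3
```

```text
[-0.1887, -0.0017, -0.0648, 0.0002, 0.0159, -0.0001] n>=1.0
[-0.4386, -0.0036, 0.0726, 0.0002, 0.0992, -0.0001] n>=4.2
[-0.616, 0.0005, 0.1454, 0.0002, 0.1826, -0.0] n>=7.7
```

play_rows([
  [[-0.1,-0.001,-0.03,0,0.008,0,-1],[-0.189,-0.002,-0.065,0,0.016,0,-1],[-0.27,-0.002,-0.02,0,0.04,0,-1],[-0.36,-0.003,0.03,0,0.07,0,-1],[-0.439,-0.003,0.073,0,0.099,0,-1],[-0.5,-0.002,0.1,0,0.125,0,-1],[-0.56,-0.001,0.125,0,0.15,0,-1],[-0.616,0,0.145,0,0.1826,0,-1],[-0.616,0,0.145,0,0.1826,0,-1],[-0.616,0,0.145,0,0.1826,0,-1]],
])

```text
time_s: 37.45
ee_pos: [0.3576, -0.0576, 0.2837]
eef_rot: [3.139, -0.181, -0.075]
force: [-0.3, -0.3, -1.1]
grip_width: 0.0196
grip_force: 60.0
```

```bash
python3 tubst.py; python3 - <<'E'
from meas import *
c=grab('side');f=c['frame'];P=cloud(c);save(c,'s7.png',(220,130,420,290),3.5)
E
python3 sc.py "0.5 -0.2 0.2 0 3" "0.5 -0.3 0.2 0 6"
```

```text
wrist [294.  59.] 282 [ 0.552 -0.033  0.034] 0.038
wrist [330.  64.] 594 [ 0.541 -0.081  0.035] 0.041
wrist [324.  83.] 247 [ 0.518 -0.07   0.035] 0.038
side [325. 204.] 168 [ 0.537 -0.069  0.035] 0.078
side [345. 201.] 64 [ 0.485 -0.099  0.032] 0.04
disc 64 [ 0.5669 -0.0649  0.1229] 0.134
scene [320. 208.] 40 [ 0.487 -0.1    0.031] 0.037
now [ 0.3595 -0.058   0.2821] [179.95  -9.68  -4.26] t 37.6 w 0.0197 F [-1.  -0.2 -1.6] q [-0.29 -0.32  1.92  0.04  1.37  1.35]
lip now [ 0.4603 -0.0659  0.2285] [-0.   0.3 -4.3]
[0.1775, 0.5744, 0.1487, 0.0036, 0.0009, -0.0199] n>=3.1
[0.21, 0.9943, 0.1546, 0.005, 0.0009, -0.0281] n>=5.1
```

View pics/s7.png

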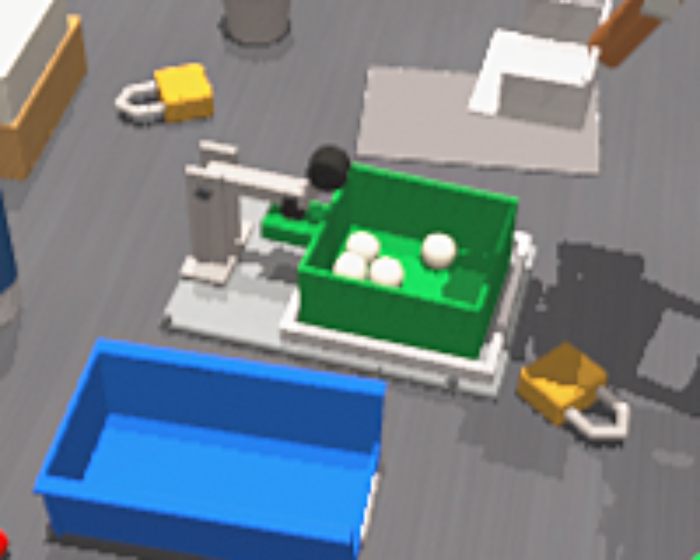

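The bin is empty and so is the scoop. Four stones show in the tub, and its near wall hides the rest. I'll return the scoop to the mat and then count from above.

```bash
python3 sc.py "0.49 -0.18 0.2 0 2" "0.51 -0.3 0.15 0 8.5"|tail -2
```

```text
[0.1316, 0.4906, 0.1408, 0.0031, 0.0009, -0.0171] n>=2.6
[0.219, 1.0085, 0.3591, 0.0062, 0.0009, -0.0349] n>=5.5
```

play_rows([
  [[0.03,0.1,0.03,0.001,0,-0.004,-1],[0.07,0.25,0.07,0.001,0,-0.008,-1],[0.1,0.4,0.11,0.002,0,-0.013,-1],[0.132,0.52,0.15,0.003,0,-0.018,-1],[0.16,0.66,0.2,0.004,0,-0.024,-1],[0.18,0.8,0.25,0.005,0.0009,-0.03,-1],[0.2,0.92,0.31,0.006,0.0009,-0.0349,-1],[0.219,1,0.359,0.0062,0.0009,-0.0349,-1],[0.219,1,0.359,0.0062,0.0009,-0.0349,-1]],
])

```text
time_s: 38.55
ee_pos: [0.4097, -0.314, 0.1998]
eef_rot: [-3.137, -0.173, 0.146]
force: [-0.5, -0.1, -1.2]
grip_width: 0.0195
grip_force: 60.0
```

```bash
python3 sc.py "0.512 -0.2995 0.03 0 8.7" "0.512 -0.2995 0.004 0 8.7" "0.512 -0.2995 0.003 0 8.7"
```

```text
now [ 0.4097 -0.314   0.1998] [-179.72   -9.89    8.37] t 38.5 w 0.0195 F [-0.5 -0.1 -1.2] q [-0.81  0.15  1.69  0.15  1.21  0.57]
lip now [ 0.5099 -0.2993  0.1466] [0.3 0.1 8.4]
[-0.0727, 0.0051, 0.4615, -0.0006, 0.0003, -0.0009] n>=2.3
[-0.0906, 0.0056, 0.5639, -0.0006, 0.0003, -0.0009] n>=2.9
[-0.0913, 0.0056, 0.5679, -0.0006, 0.0003, -0.0009] n>=2.9
```

play_rows([
  [[-0.02,0.005,0.15,0,0,0,-1],[-0.05,0.005,0.32,-0.0006,0.0003,-0.0009,-1],[-0.073,0.005,0.46,-0.0006,0.0003,-0.0009,-1],[-0.082,0.005,0.52,-0.0006,0.0003,-0.0009,-1],[-0.091,0.0056,0.556,-0.0006,0.0003,-0.0009,-1],[-0.092,0.0056,0.568,-0.0006,0.0003,-0.0009,-1],[-0.092,0.0056,0.568,-0.0006,0.0003,-0.0009,-1]],
])

```text
time_s: 39.25
ee_pos: [0.4127, -0.3136, 0.0598]
eef_rot: [3.136, -0.179, 0.154]
force: [0.4, -0.7, -1.9]
grip_width: 0.0196
grip_force: 60.0
```

```bash
python3 sc.py; python3 scoop.py | tail -3
```

```text
now [ 0.4127 -0.3136  0.0598] [179.69 -10.25   8.84] t 39.2 w 0.0196 F [ 0.4 -0.7 -1.9] q [-0.8   0.31  1.84  0.18  0.89  0.51]
lip now [ 0.5133 -0.2988  0.0072] [-0.3 -0.3  8.8]
floor (array([0., 0.]), array([0., 0.]), 0.0) 0
walltops (array([ 469.5, -305.5]), array([52.2, 90.4]), 8.8) 1021
mat (array([ 475. , -305.8]), array([209.8, 130.1]), 5.3)
```

Lower by the remaining ~4 mm, release, then retreat straight up.

play_rows([
  [[-0.002,0,0.01,0,0,0,-1],[-0.003,0,0.016,0,0,0,-1],[-0.003,0,0.018,0,0,0,-1],[-0.003,0,0.018,0,0,0,-1]],
])

```text
time_s: 39.7
ee_pos: [0.4127, -0.314, 0.0561]
eef_rot: [3.135, -0.18, 0.154]
force: [-3.9, 0.9, 8.4]
grip_width: 0.0196
grip_force: 60.0
```

play_rows([
  [[0,0,0,0,0,0,-1],[0,0,0,0,0,0,0.1],[0,0,0,0,0,0,0.1],[0,0,0,0,0,0,0.1],[0,0,0,0,0,0,0.1],[0,0,-0.1,0,0,0,0.1],[0,0,-0.3,0,0,0,0.1],[0,0,-0.5,0,0,0,0.1],[0,0,-0.7,0,0,0,0.1],[0,0,-0.8,0,0,0,0.1]],
])

```text
time_s: 40.7
ee_pos: [0.3771, -0.3186, 0.2562]
eef_rot: [3.132, -0.182, 0.155]
force: [0.0, -0.2, -0.4]
grip_width: 0.0519
grip_force: 0.0
```

```bash
python3 scoop.py | tail -4; python3 go.py "0.46 -0.06 0.30 180 0 5"
```

```text
top [ 0.3953 -0.3167  0.1181] (array([ 395.1, -316.8]), array([24. , 17.7]), 8.7)
floor (array([ 479.4, -304.8]), array([66.6, 89.6]), 8.9) 2934
walltops (array([ 442.2, -310.3]), array([ 3.1, 88.4]), 8.5) 171
mat (array([ 474.6, -306.1]), array([210.8, 129.9]), 5.4)
now [ 0.3774 -0.3192  0.2586] [179.26 -10.51   8.88] t 40.8 w 0.0517 F [-0.9 -0.1  3.6] q [-0.86  0.05  1.66  0.15  1.33  0.52]
[0.5086, -0.9724, -0.0865, 0.0011, -0.0292, 0.0106] n>=5.5
```

play_rows([
  [[0.1,-0.2,-0.087,0,-0.005,0.002,0.1],[0.508,-0.97,-0.087,0.001,-0.0292,0.01,0.1],[0.508,-0.97,-0.087,0.001,-0.0292,0.01,0.1],[0.508,-0.97,-0.087,0.001,-0.0292,0.01,0.1],[0.508,-0.97,-0.087,0.001,-0.0292,0.01,0.1],[0.508,-0.97,-0.087,0.001,-0.0292,0.01,0.1],[0.508,-0.97,-0.087,0.001,-0.0292,0.01,0.1],[0.508,-0.97,-0.087,0.001,-0.0292,0.01,0.1]],
])

```text
time_s: 41.55
ee_pos: [0.4598, -0.0594, 0.2941]
eef_rot: [-3.135, 0.005, 0.093]
force: [-0.3, 0.4, 1.2]
grip_width: 0.0519
grip_force: 0.0
```

```bash
python3 tubst.py; python3 st.py; python3 - <<'E'
from meas import *
for n in('side','scene'):
    c=grab(n);f=c['frame'];P=cloud(c)
    m=sel(f,P,h=(45,80),s=(140,255),x=(.38,.66),y=(-.2,.08),z=(.06,.1));print(n,'tub',rect(P[m]))
    m=sel(f,P,v=(0,60),x=(.53,.60),y=(-.11,-.05),z=(.105,.16)); Q=P[m]; print('disc',len(Q),np.median(Q,0).round(4),Q[:,2].max())
    m=sel(f,P,h=(18,28),s=(170,255),x=(.3,.8),y=(-.35,.1),z=(.015,.04));Q=P[m];k=Q[:,0]<.5;print('locks',np.median(Q[k],0).round(3),np.median(Q[~k],0).round(3))
    m=sel(f,P,h=(0,5),s=(200,255),x=(.65,.8),y=(.15,.4),z=(.0,.05));print('driver',rect(P[m]))
E
```

```text
wrist [289.  89.] 71 [ 0.559 -0.002  0.025] 0.077
wrist [312.  95.] 312 [ 0.554 -0.033  0.034] 0.038
wrist [344. 113.] 919 [ 0.538 -0.074  0.035] 0.041
wrist [304. 132.] 276 [ 0.505 -0.027  0.036] 0.042
wrist [359. 154.] 262 [ 0.484 -0.103  0.034] 0.038
wrist [380. 172.] 223 [ 0.458 -0.137  0.024] 0.078
side [325. 204.] 165 [ 0.537 -0.07   0.036] 0.08
side [345. 201.] 59 [ 0.483 -0.098  0.033] 0.04
disc 78 [ 0.5644 -0.0654  0.1225] 0.135
scene [320. 207.] 19 [ 0.487 -0.099  0.033] 0.036
side tub (array([522.8, -68.6]), array([128.2, 175.7]), 83.8)
disc 77 [ 0.5643 -0.065   0.123 ] 0.13383798456742957
locks [0.378 0.007 0.027] [ 0.733 -0.262  0.027]
driver (array([740.9, 254.5]), array([98.9, 19.6]), 67.8)
scene tub (array([527.8, -65.4]), array([128.7, 190.7]), 84.5)
disc 107 [ 0.5704 -0.0643  0.1232] 0.13471997000386893
locks [0.383 0.007 0.024] [ 0.738 -0.263  0.024]
driver (array([744.7, 254.7]), array([102.1,  23. ]), 68.8)
```

The wrist view gives three single stones plus a three-stone cluster in the tub. All six are there, the bin is empty, the clamp is down on the lug, the scoop is flat on the mat, and the padlocks and driver haven't moved.

```bash
python3 -c "
from station import workorder
print(workorder.hand_in())"
```

```text
the job is handed in; nothing more can be done
None
```

I handed the job in at about 42 s with all six stones in the clamped tub, the clamp shut on its lug, the bin empty and the scoop flat on its mat; hand-in returned no verdict.

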